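# Pile the parts trays, lid them and move the job hanger along the rail

### The job

Put this finished job away: pile all the shallow parts trays, right way up, on the wooden tray stand in one square stack, every edge flush with the stand's, and lay the lid on top. Then take the job hanger off the short rail, hook it onto the long rail above the wooden pad, and slide it along, still hooked on, until it is centred over the pointer and let it hang there. Leave the pointer and the black bowl where they are; if something gets knocked meanwhile, put it right.

Things in the scene. Friction and masses are not known exactly. Their poses are not given: they have to be found in the camera images.
- tray1: one of three to five alike shallow aluminium parts trays with low dividers (None if absent today), 120 long x 62 wide x 16 mm high, walls 3 mm, 160 g. Origin: centre of the underside; x along the length, y across the width, z up. The trays stack rim to base, 16 mm per tray, they do not nest
- tray2: one of three to five alike shallow aluminium parts trays with low dividers (None if absent today), 120 long x 62 wide x 16 mm high, walls 3 mm, 160 g. Origin: centre of the underside; x along the length, y across the width, z up. The trays stack rim to base, 16 mm per tray, they do not nest
- tray3: one of three to five alike shallow aluminium parts trays with low dividers (None if absent today), 120 long x 62 wide x 16 mm high, walls 3 mm, 160 g. Origin: centre of the underside; x along the length, y across the width, z up. The trays stack rim to base, 16 mm per tray, they do not nest
- tray4: one of three to five alike shallow aluminium parts trays with low dividers (None if absent today), 120 long x 62 wide x 16 mm high, walls 3 mm, 160 g. Origin: centre of the underside; x along the length, y across the width, z up. The trays stack rim to base, 16 mm per tray, they do not nest
- tray5: one of three to five alike shallow aluminium parts trays with low dividers (None if absent today), 120 long x 62 wide x 16 mm high, walls 3 mm, 160 g. Origin: centre of the underside; x along the length, y across the width, z up. The trays stack rim to base, 16 mm per tray, they do not nest
- lid: flat aluminium lid plate 120 x 62 x 8 mm, 200 g, with an upright grip bar on its middle, 40 mm along x, 14 mm wide in y, from 8 to 28 mm above the underside. Origin: centre of the underside; x along the length, z up
- stand: fixed low wooden tray stand, a block with the trays' own outline, 120 x 62 mm, 12 mm high: the pile stands on it. Origin: centre of its underside on the bench; x along the length, z up (top at 12 mm). Nothing else is built on it
- hanger: steel job hanger, 150 g, for a 12 mm rail. Origin: on the axis of the rail it hangs on; y along the rail, z up, +x its open side. An upside-down V over the origin (30 mm long in y, 39 mm wide in x) sits on the rail. A neck on the -x side goes down to a step and to the tag plate, 60 mm wide in y, 4 thick, 62 to 122 mm below the origin. Starts on the short rail, axes as the rail's
- hanger_tab (a point): middle of the hanger's upright grip tab, 27 mm above its origin: tab 10 mm thick in x, 30 mm long in y, from 14 to 44 mm above the origin; fingertips may go down to 16 mm above the origin
- hanger_gap (a point): middle of the hook's opening, 41 mm below the hanger's origin: on the +x side a lip ends 21 mm below the origin and the step starts 62 mm below. To unhook: lift 41 mm so that the rail is at this point, then move the hanger at least 50 mm towards its own -x, level. To hook on: the reverse, coming from the -x side, then lower 41 mm
- stub: fixed short rail on which the hanger starts: horizontal round bar 12 mm thick, along y, 110 mm between two posts, on a 70 mm wide foot. Origin: centre of its underside on the bench; bar axis 190 mm above; x points away from the robot
- rail: fixed long rail: horizontal round bar 12 mm thick along y, 260 mm between two posts that end at the bar (nothing above the bar), on a foot plate 70 x 290 mm. Origin: centre of its underside on the bench; bar axis 190 mm above; x points away from the robot
- rail_mid (a point): middle of the long rail, on the bar's axis; axes as rail
- rail_load (a point): point on the long rail's axis above the middle of the wooden pad (the pad, 50 mm along y, lies on the foot plate at the rail's +y end, 80 mm from the rail's middle): hook the hanger on here, within 25 mm
- mark_on_rail (a point): point on the long rail's axis straight above the pointer, a small steel flag standing 56 mm high on the foot plate, somewhere 10 to 85 mm from the rail's middle towards -y. It stays where it is unless pushed. Finally the hanger's origin is here
- bowl: bystander: black bowl, 90 mm across, 45 mm high, origin centre of underside
There are look-alikes about, which are no part of the job. What is shaped like the hanger but blue or green is not meant.

How it is judged:
By the outcome, as a careful person would: the job done as asked, in the order asked, and still so for the second after the job is handed in, with the robot touching nothing.
Of tray1, tray2, tray3, tray4, tray5 only 3 to 5 are there at a start; the rules pass over those that are not, and their reading is None.
At some moment in a run one of tray1, tray2, tray3, tray4, tray5, lid may be knocked a few centimetres aside while the robot is not near it.
It also fails if it takes over 210 s, if anything falls off the work surface, if the arm or the gripper's body presses on something with over 40 N, if the wrist force passes 120 N, or if a joint passes its speed limit or range.

### The arm

A 7-joint arm with a two-finger parallel gripper is mounted at the origin on the work surface. World frame = base frame: x ahead of the robot, y to its left, z up, the work surface at z = 0. Lengths are in m, angles in rad, forces in N, time in s.
With the tool pointing down it reaches from about 0.4 to 0.85 m from the base axis. Payload 4.5 kg.
Tool frame: the origin (TCP) lies on the centre line of the jaws, within the pads' length; the fingertips stand r.tips_ahead ahead of it and the grasp point (between the pads) is the TCP (r.tips_ahead is the distance from the TCP to the fingertips, in m); z points along the fingers, y is the direction in which the jaws open and shut (so a half turn about z gives the same grasp; the last joint's range is limited). The gripper opens to 88 mm and grips with 3 to 60 N. Pads are 18 mm wide; open, the fingers measure 123 mm over their backs; the gripper's body (75 mm by 187 mm) begins 45 mm behind the grasp point.
Start: joints at [-1.172, 0.689, -0.195, 1.565, 0.157, 0.902, -0.215], TCP at [0.223, 0.584, 0.258] pointing down, gripper open.
Joint ranges: [-3.01, 3.01], [-0.46, 2.08], [-1.47, 1.51], [0.13, 2.56], [-1, 4.14], [0.04, 2.09], [-2.66, 2.66]. Speed limits (rad/s): [2.57, 2.57, 3.14, 3.14, 3.14, 3.14, 3.14].

### API

Orientations are given as a unit quaternion [x, y, z, w].
In Python, from plant import r gives the robot as it stands.
- The arm moves only by the shell command python3 -m inch 'ROWS' [FORCE]. ROWS is JSON, a list of rows, each a list of 5 numbers: the shift along the world's x, y, z in units of 25 mm (1.0 is 25 mm), then the turn about the world's z in units of 6 degrees (1.0 is 6 degrees), then the finger opening in mm, from 0 to 88.1. A call has 1 to 5 rows; each row shifts and turns the commanded pose from where the row before left it; what a row does not reach is not made up. A row lasts 1/10 s, in which the tool goes at most 50 mm and 8.59 degrees, less where a joint would pass 70% of its speed; a pose out of reach is approached as far as the arm can. A call is refused whole if a number of a shift passes 1 or a number of a turn 1, either way. A call with a gripper value outside its range is refused whole. The fingers move at their own pace and stop on an object; FORCE is the grip in N (left out, the last holds). Time passes only in rows, so rows that do not move let the fingers close. It gives the time, the measured TCP pose, the force and the opening at its end, in the units of the state.
- r.get_state(): the state, without advancing time (a new reading comes with each control period).
- r.snapshot(name): name is "scene" or "top"; returns a dict with "pixels" (480x640x3 uint8, red, green, blue), "range_z" (480x640 float32, m along the optical axis (not along the pixel's ray), 0 where there is no reading), "K" (3x3 intrinsics, pixels), "k1" (the pictures are not rectified: a ray, as slopes to the right and down, at radius r is drawn at 1 + k1 r^2 times it, then the intrinsics apply), "position" and "attitude" of the camera in the world. Camera axes: x right, y up, looking along -z (the intrinsics and any distortion apply to the point x, -y, -z); pixel columns grow to the right and rows downward; lengths in m; the calibration is good to about 2 mm. A picture is of the moment at which its call begins.
- r.finish_job(): hands the job in, once; it reports no verdict.
The state is a dict: "clock": time; "q": joint angles; "qd": joint speeds; "joint_torque": joint torques, N m; "tool_pos": TCP position; "eef_rot": TCP orientation; "contact_force": force on the tool from outside, world axes, zero at the start; "moment": the same for the moment, N m; "opening": opening from 0.0 (shut) to 1.0 (fully open).
Only numpy, scipy, OpenCV 4.12 (cv2) and the standard library are available. Lean on these libraries where they do the work, as an engineer would, in place of code of your own. Each camera call takes 0.05 s, during which the arm holds its last target. There are 200 camera calls.

## Working session

There is one attempt and no reset: what is moved stays moved. The work goes in short steps, Python scripts to look and compute and a shell command to move; the robot and the scene stay as the last step left them, time stands still between calls to the robot, and variables do not carry over. Pictures are saved under pics/ and viewed, about 12 in all and at most 16, crops included, and the job is handed in when it is done.

```bash
ls; mkdir -p pics
cat > h.py <<'E'
import numpy as np, cv2
from scipy.spatial.transform import Rotation as R
from plant import r
def snap(n):
    s=r.snapshot(n); return s
def pts(s):
    """world xyz per pixel from range"""
    h,w=s["range_z"].shape; K=np.array(s["K"]); k1=s["k1"]
    u,v=np.meshgrid(np.arange(w),np.arange(h))
    d=undist(s,u,v); z=s["range_z"]
    c=np.stack([d[0]*z,-d[1]*z,-z],-1)
    P=c@rot(s).T+np.array(s["position"]); P[z==0]=np.nan
    return P
def undist(s,u,v):
    K=np.array(s["K"]); x=(np.asarray(u,float)-K[0,2])/K[0,0]; y=(np.asarray(v,float)-K[1,2])/K[1,1]
    a,b=x.copy(),y.copy()
    for _ in range(8):
        f=1+s["k1"]*(a*a+b*b); a,b=x/f,y/f
    return a,b
def rot(s):
    A=np.array(s["attitude"]); return R.from_quat(A).as_matrix() if A.size==4 else A
def ray(s,u,v,z):
    a,b=undist(s,u,v); d=np.stack([a,-b,-np.ones_like(a)],-1)@rot(s).T
    p=np.array(s["position"]); return p+d*((z-p[2])/d[...,2])[...,None]
def save(s,n): cv2.imwrite("pics/"+n,cv2.cvtColor(s["pixels"],cv2.COLOR_RGB2BGR))
E
python3 - <<'E'
from h import *
for n in("top","scene"):
    s=snap(n); save(s,n+"0.png"); np.savez(n+"0",**s); print(n,s["position"],s["attitude"],s["K"],s["k1"])
st=r.get_state(); print({k:st[k] for k in("clock","tool_pos","eef_rot","contact_force","opening")},r.tips_ahead)
E
```

```text
pics
top [ 0.25691731 -0.0587664   1.41862763] [-0.04670194  0.04242689  0.71653846 -0.69468807] [[571.93244874   0.         318.98825498]
 [  0.         571.93244874 236.75828915]
 [  0.           0.           1.        ]] -0.05207339320394598
scene [ 0.7700839  -0.68692829  1.15917601] [0.29312472 0.069107   0.2337262  0.9244859 ] [[586.43528096   0.         312.26851821]
 [  0.         586.43528096 240.1264754 ]
 [  0.           0.           1.        ]] 0.021453820404678258
{'clock': 0.1, 'tool_pos': array([0.22287334, 0.58337567, 0.25702046]), 'eef_rot': array([ 1.81366495e-01,  9.83415263e-01, -7.81893772e-04, -6.22226956e-05]), 'contact_force': array([-0.24704803, -0.22237441,  0.32685168]), 'opening': 1.0025181895515838} 0.019
```

View pics/top0.png

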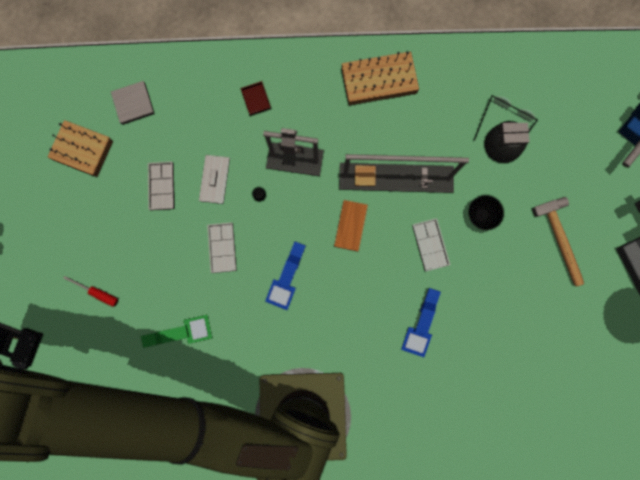

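View pics/scene0.png

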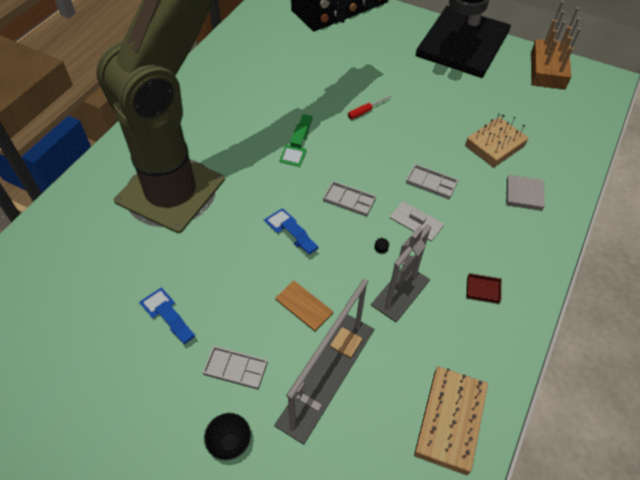

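Top view: three trays at (161,186), (222,248) and (430,245), all open side up. The lid is at (215,179), the stand at (351,226) and the bowl at (486,212). The short rail with the steel hanger is at (290,148); the long rail has the pad at (365,175) and the pointer at (425,177).

Look-alikes:
- **Trays or lid:** grey square (132,102), dark red dish (257,98)
- **Stand:** pin boards (80,148) and (380,78)
- **Hanger:** blue at (287,275) and (422,322), green at (180,332)
- **Bowl:** black knob (259,194), black round thing (505,142)

```bash
cat >> h.py <<'E'
def rect(s,P,roi,m,zr):
    u0,v0,u1,v1=roi
    M=np.zeros(m.shape,bool); M[v0:v1,u0:u1]=1
    M&=m&(P[...,2]>zr[0])&(P[...,2]<zr[1])
    k=cv2.morphologyEx(M.astype(np.uint8),cv2.MORPH_CLOSE,np.ones((3,3)))
    cs,_=cv2.findContours(k,cv2.RETR_EXTERNAL,cv2.CHAIN_APPROX_NONE)
    if not cs: return None
    c=max(cs,key=cv2.contourArea)[:,0,:]
    return c,M
def fit(s,c,z):
    W=ray(s,c[:,0].astype(float),c[:,1].astype(float),z)[:,:2]
    (x,y),(w,h),a=cv2.minAreaRect((W*1000).astype(np.float32))
    if w<h: w,h,a=h,w,a+90
    return round(float(x),1),round(float(y),1),round(float(w),1),round(float(h),1),round((float(a)+90)%180-90,1)
E
python3 - <<'E'
from h import *
L=lambda n:dict(np.load(n))
for n,rois in(("top0.npz",dict(t1=(140,155,182,218),t2=(200,215,245,280),t3=(405,212,458,278),lid=(196,148,234,210),stand=(328,192,374,258),bowl=(462,188,510,236))),
 ("scene0.npz",dict(t1=(400,160,465,203),t2=(318,178,382,218),t3=(198,342,274,392),lid=(386,200,446,240),stand=(270,278,338,332),bowl=(198,405,258,465)))):
    s=L(n); P=pts(s); hsv=cv2.cvtColor(s["pixels"],cv2.COLOR_RGB2HSV)
    green=(hsv[...,0]>40)&(hsv[...,0]<85)&(hsv[...,1]>50)&(hsv[...,2]>60)
    print(n, "bench z", np.nanmedian(P[...,2][green]))
    for k,roi in rois.items():
        c,M=rect(s,P,roi,~green,(-.02,.08))
        zz=P[...,2][M]; zt={'t':.016,'l':.008,'s':.012,'b':.045}[k[0]]
        print(k,len(c),np.round(np.percentile(zz,[5,50,95])*1000,1),fit(s,c,zt))
# hanger/rail crops
s=L("top0.npz");P=pts(s)
for nm,(u0,v0,u1,v1) in dict(stub=(255,120,330,180),rail=(330,145,475,200)).items():
    Q=P[v0:v1,u0:u1].reshape(-1,3)
    for a,b in((.002,.02),(.03,.07),(.175,.198),(.2,.25)):
        q=Q[(Q[:,2]>a)&(Q[:,2]<b)]
        if len(q)>4:
            (x,y),(w,h),an=cv2.minAreaRect((q[:,:2]*1000).astype(np.float32)); print(nm,a,len(q),np.round([x,y,w,h,an],1),'mean',np.round(q.mean(0)*1000,1))
a=cv2.resize(L("top0.npz")["pixels"][120:205,250:480],None,fx=3,fy=3,interpolation=cv2.INTER_CUBIC)
b=cv2.resize(L("scene0.npz")["pixels"][210:440,270:450],None,fx=2,fy=1.4,interpolation=cv2.INTER_CUBIC)
o=np.zeros((255+322,690,3),np.uint8);o[:255,:690]=a;o[255:,:360]=b;cv2.imwrite("pics/crop.png",o[...,::-1])
E
```

```text
top0.npz bench z -0.0009576502214436733
t1 140 [-2.2  4.1 16.1] (578.1, 341.8, 123.3, 63.7, 0.6)
t2 142 [-2.5  3.2 16.8] (416.8, 189.4, 122.6, 64.9, 3.7)
t3 139 [-2.5  3.1 16.3] (407.5, -327.9, 121.7, 65.4, 12.7)
lid 136 [ 1.6  7.6 26. ] (592.3, 208.1, 122.3, 64.8, -8.4)
stand 140 [ 2.6 10.9 16.1] (462.4, -132.4, 122.5, 64.2, -13.5)
bowl 97 [ 1.5 17.9 44.4] (478.9, -460.4, 85.3, 83.8, -47.9)
scene0.npz bench z -0.0008127328996845318
t1 126 [-2.5  3.7 15.3] (579.7, 336.7, 124.1, 77.9, 1.3)
t2 128 [-2.5  3.7 15.5] (418.5, 184.4, 124.5, 76.1, 3.8)
t3 167 [-1.5  3.6 16.1] (409.7, -332.1, 124.5, 69.3, 12.8)
lid 140 [-0.9  6.9 26.1] (592.9, 200.7, 124.0, 78.9, -8.3)
stand 118 [ 4.6 10.6 14.8] (464.3, -135.4, 121.9, 65.1, -13.4)
bowl 127 [ 4.  19.2 44.6] (481.6, -464.0, 83.8, 83.3, -13.7)
stub 0.002 1511 [663.    9.6 189.9 156.3  88.2] mean [643.4   4.    6.5]
stub 0.03 47 [636.7   3.7 118.    9.1  80.2] mean [635.3   3.6  51.3]
stub 0.175 352 [636.8   2.6  37.9 116.6   2.9] mean [634.2   2.8 191.3]
stub 0.2 133 [635.7 -14.5  72.4  12.   80.7] mean [637.3   5.4 223.6]
rail 0.002 3438 [ 595.5 -269.5  367.7  141.1   88.2] mean [ 583.9 -259.2    7.6]
rail 0.03 81 [ 573.8 -281.1  327.6   52.5   77.4] mean [ 568.1 -292.2   51.2]
rail 0.175 652 [ 581.9 -252.1  272.3   14.3   86.2] mean [ 581.  -250.8  193.3]
```

View pics/crop.png

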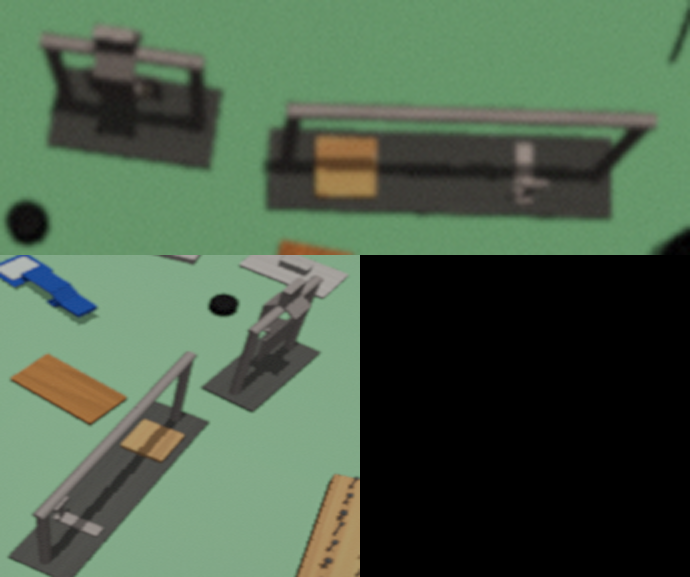

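The crop confirms the hanger: the steel one on the short rail, with its tab at crop (115,35). The pad is at crop (345,165) and the pointer at (525,170). First move is to above the tray at (0.579, 0.340).

```bash
python3 -m inch '[[0.95,-0.65,0,0.3,88],[0.95,-0.65,0,0.3,88],[0.95,-0.65,0,0.3,88],[0.95,-0.65,0,0.3,88],[0.95,-0.65,0,0.2,88]]' 30
python3 -m inch '[[0.95,-0.65,0,0.2,88],[0.95,-0.65,0,0.2,88],[0.95,-0.65,0,0.2,88],[0.95,-0.65,0,0.2,88],[0.95,-0.65,0,0.2,88]]'
python3 -m inch '[[0.95,-0.65,0,0.28,88],[0.95,-0.65,0,0.3,88],[0.95,-0.65,0,0.3,88],[0.95,-0.65,0,0.3,88],[0.95,-0.65,0,0.2,88]]'
python3 -m inch '[[0,0,-1,0,88],[0,0,-1,0,88],[0,0,-1,0,88],[0,0,-1,0,88],[0,0,0,0,88]]'
cat > look.py <<'E'
import sys; from h import *
def st():
    s=r.get_state(); a=R.from_quat(s["eef_rot"]).as_matrix()[:,1]
    print("t",round(float(s["clock"]),1),"tcp",np.round(np.array(s["tool_pos"])*1000,1),"jaw yaw",round(float(np.degrees(np.arctan2(a[1],a[0]))%180),1),"F",np.round(s["contact_force"],1),"open mm",round(float(s["opening"])*88.1,1),"q7",round(float(s["q"][6]),2))
if __name__=="__main__": st()
E
python3 look.py
```

```text
clock: 0.6
tool_pos: [0.3425, 0.5016, 0.2573]
eef_rot: [0.108, 0.994, -0.0, -0.0]
contact_force: [0.6, 0.4, 0.5]
opening: 0.996
clock: 1.1
tool_pos: [0.4612, 0.4204, 0.2573]
eef_rot: [0.056, 0.998, -0.0, -0.0]
contact_force: [-0.1, 0.3, 0.7]
opening: 0.995
clock: 1.6
tool_pos: [0.5799, 0.3391, 0.2572]
eef_rot: [-0.016, 1.0, -0.0, -0.0]
contact_force: [0.9, 1.0, 0.3]
opening: 0.998
clock: 2.1
tool_pos: [0.5769, 0.3382, 0.1537]
eef_rot: [-0.016, 1.0, -0.002, -0.003]
contact_force: [0.1, -0.2, -0.6]
opening: 0.998
t 2.1 tcp [576.9 338.2 153.7] jaw yaw 91.8 F [ 0.1 -0.2 -0.6] open mm 87.9 q7 0.73
```

```bash
python3 -m inch '[[0,0,-0.8,-0.2,88],[0,0,-0.8,0,88],[0,0,-0.8,0,88],[0,0,-0.8,0,88],[0,0,0,0,88]]'; python3 look.py
```

```text
clock: 2.6
tool_pos: [0.5781, 0.3393, 0.0762]
eef_rot: [-0.005, 1.0, -0.001, -0.002]
contact_force: [-0.8, -0.2, -0.1]
opening: 0.998
t 2.6 tcp [578.1 339.3  76.2] jaw yaw 90.6 F [-0.8 -0.2 -0.1] open mm 87.9 q7 0.68
```

```bash
python3 -m inch '[[0,0,-0.8,0,88],[0,0,-0.8,0,88],[0,0,-0.5,0,88],[0,0,0,0,88],[0,0,0,0,50]]' 25;python3 -m inch '[[0,0,0,0,50],[0,0,0,0,50],[0,0,0,0,50],[0,0,0,0,50],[0,0,0,0,50]]'; python3 look.py
```

```text
clock: 3.1
tool_pos: [0.5798, 0.3406, 0.0263]
eef_rot: [-0.005, 1.0, 0.0, 0.001]
contact_force: [0.8, 1.2, -0.2]
opening: 0.932
clock: 3.6
tool_pos: [0.5799, 0.3412, 0.0264]
eef_rot: [-0.005, 1.0, 0.001, 0.001]
contact_force: [0.2, 0.9, 5.7]
opening: 0.699
t 3.6 tcp [579.9 341.2  26.4] jaw yaw 90.6 F [0.2 0.9 5.7] open mm 61.6 q7 0.66
```

```bash
python3 -m inch '[[0,0,0.4,0,50],[0,0,0.8,0,50],[0,0,0.8,0,50],[0,0,0.8,0,50],[0,0,0,0,50]]'; python3 look.py
python3 - <<'E'
from h import *
t=snap("top");s=snap("scene");save(t,"top1.png")
a=cv2.resize(t["pixels"][140:290,120:270],None,fx=2.6,fy=2.6,interpolation=cv2.INTER_CUBIC)
b=cv2.resize(s["pixels"][110:260,330:480],None,fx=2.6,fy=2.6,interpolation=cv2.INTER_CUBIC)
cv2.imwrite("pics/g1.png",np.hstack([a,b])[...,::-1])
E
```

```text
clock: 4.1
tool_pos: [0.5806, 0.3407, 0.098]
eef_rot: [-0.005, 1.0, 0.001, 0.002]
contact_force: [0.4, -0.1, -0.9]
opening: 0.703
t 4.1 tcp [580.6 340.7  98. ] jaw yaw 90.5 F [ 0.4 -0.1 -0.9] open mm 61.9 q7 0.69
```

View pics/g1.png

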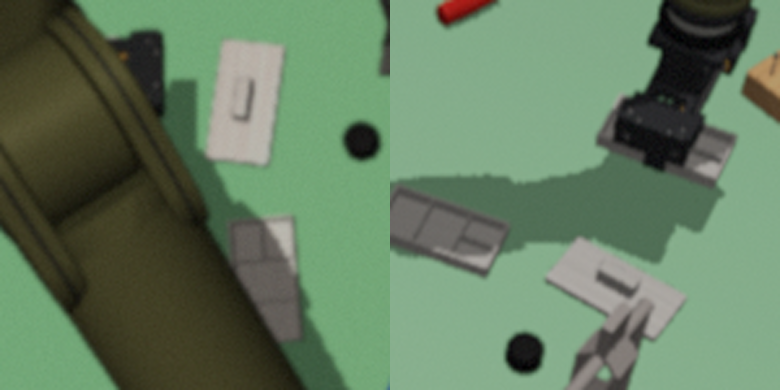

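The tray is in the grip in both panels: left (150,75), right (660,145). Next: carry it to the stand.

```bash
python3 -m inch '[[-0.235,-0.947,0,-0.12,50],[-0.235,-0.947,0,-0.12,50],[-0.235,-0.947,0,-0.12,50],[-0.235,-0.947,0,-0.12,50],[-0.235,-0.947,0,-0.12,50]]'
python3 -m inch '[[-0.235,-0.947,0,-0.12,50],[-0.235,-0.947,0,-0.12,50],[-0.235,-0.947,0,-0.12,50],[-0.235,-0.947,0,-0.12,50],[-0.235,-0.947,0,-0.12,50]]'
python3 -m inch '[[-0.235,-0.947,0,-0.12,50],[-0.235,-0.947,0,-0.12,50],[-0.235,-0.947,0,-0.12,50],[-0.235,-0.947,0,-0.12,50],[-0.235,-0.947,0,-0.12,50]]'
python3 -m inch '[[-0.235,-0.947,0,-0.12,50],[-0.235,-0.947,0,-0.12,50],[-0.235,-0.947,0,-0.12,50],[-0.235,-0.947,0,-0.12,50],[-0.235,-0.947,0,-0.12,50]]'
python3 -m inch '[[0,0,-0.5,0,50],[0,0,-0.5,0,50],[0,0,0,0,50]]'; python3 look.py
```

```text
clock: 4.7
tool_pos: [0.5485, 0.2201, 0.0937]
eef_rot: [0.027, 1.0, -0.001, -0.001]
contact_force: [0.1, -0.1, -1.6]
opening: 0.696
clock: 5.2
tool_pos: [0.5192, 0.102, 0.094]
eef_rot: [0.058, 0.998, -0.0, -0.001]
contact_force: [0.7, 0.3, -1.3]
opening: 0.701
clock: 5.7
tool_pos: [0.4898, -0.0161, 0.0942]
eef_rot: [0.089, 0.996, -0.0, -0.001]
contact_force: [0.5, 0.3, -1.0]
opening: 0.701
clock: 6.2
tool_pos: [0.4605, -0.1342, 0.0942]
eef_rot: [0.121, 0.993, 0.0, -0.001]
contact_force: [1.4, 0.8, -1.1]
opening: 0.704
clock: 6.5
tool_pos: [0.4601, -0.1333, 0.0684]
eef_rot: [0.12, 0.993, 0.0, -0.002]
contact_force: [0.3, 0.1, -1.3]
opening: 0.701
t 6.5 tcp [ 460.1 -133.3   68.4] jaw yaw 76.2 F [ 0.3  0.1 -1.3] open mm 61.8 q7 0.94
```

```bash
python3 -m inch '[[0.12,0.01,-0.4,0.07,50],[0,0,-0.4,0,50],[0,0,-0.2,0,50],[0,0,0,0,50],[0,0,0,0,50]]'; python3 look.py
python3 - <<'E'
from h import *
t=snap("top");s=snap("scene")
a=cv2.resize(t["pixels"][185:265,310:390],None,fx=5,fy=5,interpolation=cv2.INTER_CUBIC)
b=cv2.resize(s["pixels"][265:345,265:345],None,fx=5,fy=5,interpolation=cv2.INTER_CUBIC)
cv2.imwrite("pics/p1.png",np.hstack([a,b])[...,::-1])
E
```

```text
clock: 7.0
tool_pos: [0.4646, -0.133, 0.0452]
eef_rot: [0.117, 0.993, -0.0, -0.0]
contact_force: [-0.6, -0.4, -0.8]
opening: 0.697
t 7.0 tcp [ 464.6 -133.    45.2] jaw yaw 76.6 F [-0.6 -0.4 -0.8] open mm 61.4 q7 0.93
```

View pics/p1.png

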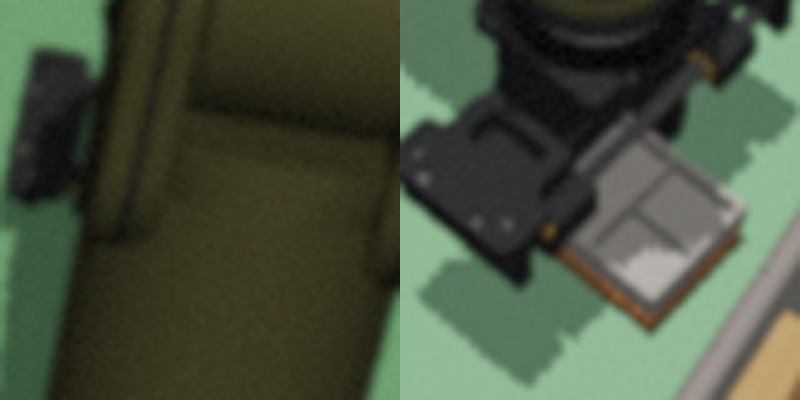

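In the right panel the tray sits squarely over the stand, corner at (650,315), so I'll set it down.

```bash
python3 -m inch '[[-0.05,0,-0.2,0,50],[0,0,-0.08,0,50],[0,0,0,0,50]]'; python3 look.py; python3 -m inch '[[0,0,0,0,75],[0,0,0,0,75],[0,0,0,0,75],[0,0,0,0,75]]';python3 look.py;  python3 -m inch '[[0,0,0.6,0,80],[0,0,0.8,0,80],[0,0,1,0,80],[0,0,1,0,80],[0,0,1,0,80]]'
```

```text
clock: 7.4
tool_pos: [0.4632, -0.1331, 0.0384]
eef_rot: [0.117, 0.993, -0.0, -0.0]
contact_force: [-0.7, -0.3, 1.7]
opening: 0.699
t 7.4 tcp [ 463.2 -133.1   38.4] jaw yaw 76.6 F [-0.7 -0.3  1.7] open mm 61.6 q7 0.93
clock: 7.8
tool_pos: [0.4635, -0.1331, 0.0382]
eef_rot: [0.117, 0.993, 0.0, 0.0]
contact_force: [-0.2, 0.3, 0.2]
opening: 0.851
t 7.8 tcp [ 463.5 -133.1   38.2] jaw yaw 76.6 F [-0.2  0.3  0.2] open mm 74.9 q7 0.93
clock: 8.3
tool_pos: [0.4631, -0.1331, 0.1492]
eef_rot: [0.117, 0.993, 0.0, -0.0]
contact_force: [1.0, 0.1, 0.7]
opening: 0.907
```

```bash
python3 -m inch '[[-0.27,-0.97,0,0.54,88],[-0.27,-0.97,0,0.54,88],[-0.27,-0.97,0,0.54,88],[-0.27,-0.97,0,0.54,88],[-0.27,-0.97,0,0.54,88]]'
python3 -m inch '[[-0.27,-0.97,0,0.54,88],[-0.27,-0.97,0,0.54,88],[-0.27,-0.97,0,0.54,88],[0,0,-1,0,88],[0,0,0,0,88]]'; python3 look.py
python3 - <<'E'
from h import *
for n,roi in(("top",(320,185,382,265)),("scene",(262,265,346,338))):
    s=snap(n);P=pts(s);hsv=cv2.cvtColor(s["pixels"],cv2.COLOR_RGB2HSV)
    green=(hsv[...,0]>40)&(hsv[...,0]<85)&(hsv[...,1]>50)&(hsv[...,2]>50)
    wood=(hsv[...,1]>90)&(hsv[...,0]<30)
    c,M=rect(s,P,roi,~green,(-.02,.08)); print(n,fit(s,c,.028),fit(s,c,.012))
    c,M=rect(s,P,roi,~green&~wood,(-.02,.08)); print("nowood",fit(s,c,.028), "wood px",int((wood[roi[1]:roi[3],roi[0]:roi[2]]).sum()))
    a=cv2.resize(s["pixels"][roi[1]:roi[1]+80,roi[0]:roi[0]+80],None,fx=5,fy=5,interpolation=cv2.INTER_CUBIC)
    np.save(n+"_c.npy",a)
cv2.imwrite("pics/p2.png",np.hstack([np.load("top_c.npy"),np.load("scene_c.npy")])[...,::-1])
E
```

```text
clock: 8.8
tool_pos: [0.4291, -0.2554, 0.1482]
eef_rot: [-0.026, 1.0, -0.0, -0.0]
contact_force: [-0.0, 0.2, 0.2]
opening: 0.994
clock: 9.3
tool_pos: [0.4074, -0.3274, 0.1213]
eef_rot: [-0.108, 0.994, 0.001, -0.002]
contact_force: [-0.7, 0.4, -0.4]
opening: 0.996
t 9.3 tcp [ 407.4 -327.4  121.3] jaw yaw 102.4 F [-0.7  0.4 -0.4] open mm 87.7 q7 1.68
top (461.1, -132.3, 123.2, 64.5, -13.0) (463.4, -133.2, 124.6, 65.2, -13.0)
nowood (461.1, -132.3, 123.2, 64.5, -13.0) wood px 20
scene (464.6, -137.3, 130.4, 72.9, -13.7) (460.3, -129.5, 132.2, 73.9, -13.7)
nowood (464.6, -137.3, 130.4, 72.9, -13.7) wood px 99
```

View pics/p2.png

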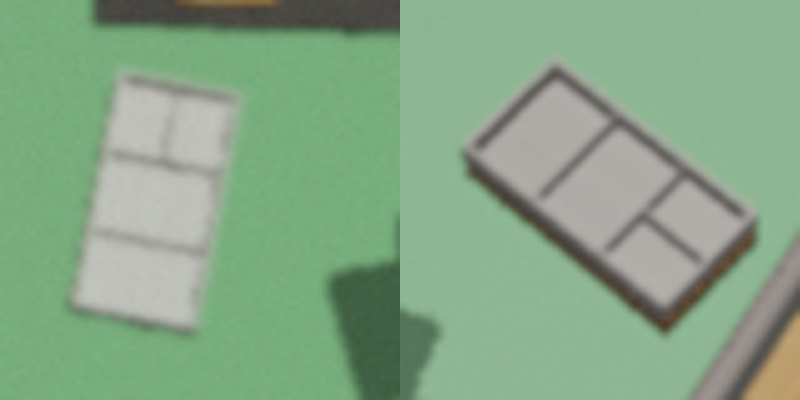

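Tray 1 sits on the stand: no wood shows around its rim in the top view, and only the stand's sides show in the scene view. It is flush to about 1–2 mm. Picking the next tray.

```bash
python3 -m inch '[[0.07,-0.02,-0.8,0.05,88],[0,0,-0.8,0,88],[0,0,-0.8,0,88],[0,0,-0.8,0,88],[0,0,-0.4,0,88]]'; python3 -m inch '[[0,0,0,0,88],[0,0,-0.1,0,50],[0,0,0,0,50],[0,0,0,0,50],[0,0,0,0,50]]' ;python3 -m inch '[[0,0,0,0,50],[0,0,0,0,50]]'; python3 look.py
```

```text
clock: 9.9
tool_pos: [0.4118, -0.3266, 0.0329]
eef_rot: [-0.113, 0.994, 0.0, -0.0]
contact_force: [-0.0, 0.2, 0.3]
opening: 1.001
clock: 10.4
tool_pos: [0.4115, -0.3279, 0.0314]
eef_rot: [-0.112, 0.994, -0.0, 0.0]
contact_force: [-0.2, -0.6, 3.2]
opening: 0.698
clock: 10.6
tool_pos: [0.4115, -0.3279, 0.0313]
eef_rot: [-0.112, 0.994, -0.0, 0.0]
contact_force: [-0.8, -0.3, 5.8]
opening: 0.694
t 10.6 tcp [ 411.5 -327.9   31.3] jaw yaw 102.8 F [-0.8 -0.3  5.8] open mm 61.2 q7 1.54
```

Only about 4 mm of the tray wall is between the pads, so I'll regrip lower.

```bash
python3 -m inch '[[0,0,0,0,80],[0,0,0,0,80],[0,0,-0.2,0,80],[0,0,0,0,80],[0,0,0,0,50]]'; python3 -m inch '[[0,0,0,0,50],[0,0,0,0,50],[0,0,0,0,50],[0,0,0,0,50]]'; python3 look.py
```

```text
clock: 11.1
tool_pos: [0.411, -0.3274, 0.0254]
eef_rot: [-0.112, 0.994, 0.0, -0.0]
contact_force: [0.4, -0.0, 0.3]
opening: 0.84
clock: 11.5
tool_pos: [0.4112, -0.3276, 0.0257]
eef_rot: [-0.112, 0.994, 0.0, -0.0]
contact_force: [0.1, 0.3, -1.3]
opening: 0.696
t 11.5 tcp [ 411.2 -327.6   25.7] jaw yaw 102.8 F [ 0.1  0.3 -1.3] open mm 61.4 q7 1.54
```

```bash
python3 -m inch '[[0,0,0.4,0,50],[0,0,0.9,0,50],[0,0,1,0,50],[0,0,0.9,0,50],[0,0,0,0,50]]'; python3 -m inch '[[0.27,0.97,0,-0.54,50],[0.27,0.97,0,-0.54,50],[0.27,0.97,0,-0.54,50],[0.27,0.97,0,-0.54,50],[0.27,0.97,0,-0.54,50]]'; python3 -m inch '[[0.27,0.97,0,-0.54,50],[0.27,0.97,0,-0.54,50],[0.27,0.97,0,-0.54,50],[0,0,-0.5,0,50],[0,0,0,0,50]]'; python3 look.py
```

```text
clock: 12.0
tool_pos: [0.4125, -0.3285, 0.1087]
eef_rot: [-0.111, 0.994, -0.001, 0.002]
contact_force: [0.2, 0.1, -1.6]
opening: 0.696
clock: 12.5
tool_pos: [0.4447, -0.2053, 0.1053]
eef_rot: [0.031, 1.0, 0.0, -0.0]
contact_force: [-0.4, 1.1, -1.5]
opening: 0.703
clock: 13.0
tool_pos: [0.4645, -0.1325, 0.0921]
eef_rot: [0.113, 0.994, 0.0, -0.001]
contact_force: [-0.7, -0.8, -1.5]
opening: 0.701
t 13.0 tcp [ 464.5 -132.5   92.1] jaw yaw 77.0 F [-0.7 -0.8 -1.5] open mm 61.7 q7 0.95
```

```bash
python3 -m inch '[[0,-0.03,-0.5,-0.06,50],[0,0,-0.5,0,50],[0,0,-0.3,0,50],[0,0,0,0,50],[0,0,0,0,50]]'; python3 look.py
```

```text
clock: 13.5
tool_pos: [0.465, -0.1347, 0.0609]
eef_rot: [0.117, 0.993, -0.0, -0.0]
contact_force: [0.3, -0.2, -1.5]
opening: 0.7
t 13.5 tcp [ 465.  -134.7   60.9] jaw yaw 76.5 F [ 0.3 -0.2 -1.5] open mm 61.6 q7 0.92
```

```bash
python3 -m inch '[[0.01,0.05,-0.2,0,50],[0,0,-0.1,0,50],[0,0,0,0,50]]'; python3 look.py
```

```text
clock: 13.8
tool_pos: [0.4658, -0.1329, 0.0536]
eef_rot: [0.117, 0.993, 0.0, 0.0]
contact_force: [-1.2, 0.8, 3.0]
opening: 0.705
t 13.8 tcp [ 465.8 -132.9   53.6] jaw yaw 76.6 F [-1.2  0.8  3. ] open mm 62.1 q7 0.92
```

```bash
python3 -m inch '[[0,0,0,0,75],[0,0,0,0,75],[0,0,0,0,75],[0,0,0,0,75]]';  python3 -m inch '[[0,0,0.6,0,80],[0,0,0.8,0,80],[0,0,1,0,80],[0,0,1,0,80],[0,0,0.5,0,80]]'
python3 -m inch '[[-0.14,0.99,0,0.22,88],[-0.14,0.99,0,0.22,88],[-0.14,0.99,0,0.22,88],[-0.14,0.99,0,0.22,88],[-0.14,0.99,0,0.22,88]]'
python3 -m inch '[[-0.14,0.99,0,0.22,88],[-0.14,0.99,0,0.22,88],[-0.14,0.99,0,0.22,88],[-0.14,0.99,0,0.22,88],[-0.14,0.99,0,0.22,88]]'
cat > chk.py <<'E'
from h import *
import sys; from look import st
z=float(sys.argv[1])/1000; st()
t=snap("top"); s=snap("scene")
def G(s):
    hsv=cv2.cvtColor(s["pixels"],cv2.COLOR_RGB2HSV); return (hsv[...,0]>40)&(hsv[...,0]<85)&(hsv[...,1]>50)&(hsv[...,2]>50)
for k,s_,roi,zt in(("stack",t,(318,185,384,265),z),("t2",t,(196,212,248,285),.016),("lid",t,(192,148,240,212),.008),("stackS",s,(262,250,346,338),z),("t2S",s,(318,178,382,218),.016),("lidS",s,(386,200,446,240),.008)):
    try:
        c,M=rect(s_,pts(s_),roi,~G(s_),(-.02,.12)); print(k,len(c),fit(s_,c,zt))
    except Exception as e: print(k,e)
a=cv2.resize(t["pixels"][185:265,312:392],None,fx=5,fy=5,interpolation=cv2.INTER_CUBIC)
b=cv2.resize(s["pixels"][258:338,265:345],None,fx=5,fy=5,interpolation=cv2.INTER_CUBIC)
cv2.imwrite("pics/%s.png"%sys.argv[2],np.hstack([a,b])[...,::-1]); save(t,sys.argv[2]+"_top.png")
E
python3 chk.py 44 p3
```

```text
clock: 14.2
tool_pos: [0.4654, -0.1331, 0.0532]
eef_rot: [0.117, 0.993, 0.0, -0.0]
contact_force: [0.8, 1.0, 0.9]
opening: 0.854
clock: 14.7
tool_pos: [0.4659, -0.1333, 0.1525]
eef_rot: [0.117, 0.993, -0.0, 0.001]
contact_force: [-0.2, 0.3, -0.1]
opening: 0.911
clock: 15.2
tool_pos: [0.4477, -0.0085, 0.1508]
eef_rot: [0.059, 0.998, 0.0, -0.0]
contact_force: [1.2, 0.0, 0.7]
opening: 0.998
clock: 15.7
tool_pos: [0.4302, 0.1153, 0.1507]
eef_rot: [0.002, 1.0, -0.0, -0.0]
contact_force: [1.2, 0.7, -0.9]
opening: 0.998
t 15.7 tcp [430.2 115.3 150.7] jaw yaw 89.8 F [ 1.2  0.7 -0.9] open mm 88.0 q7 0.68
stack 143 (461.0, -131.5, 124.4, 64.6, -13.3)
t2 cannot unpack non-iterable NoneType object
lid 117 (601.1, 207.0, 104.1, 64.6, -8.5)
stackS 140 (466.7, -140.8, 135.1, 79.6, -13.4)
t2S 138 (418.6, 183.3, 124.0, 77.2, 4.0)
lidS 140 (593.0, 200.7, 124.1, 78.9, -8.3)
```

View pics/p3.png

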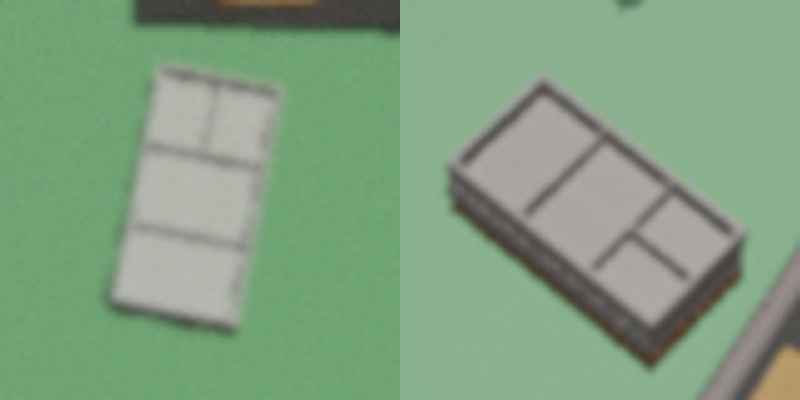

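The two-tray stack is square and flush in both panels, and tray 2 hasn't moved. Going for it.

```bash
python3 -m inch '[[-0.16,0.98,0,0.22,88],[-0.16,0.98,0,0.22,88],[-0.14,0.98,0,0.21,88],[0,0,-0.8,0,88],[0,0,-0.8,0,88]]'; python3 -m inch '[[0,0,-0.8,0,88],[0,0,-0.8,0,88],[0,0,-0.8,0,88],[0,0,-0.5,0,88],[0,0,0,0,88]]'; python3 look.py
```

```text
clock: 16.3
tool_pos: [0.4195, 0.1879, 0.1106]
eef_rot: [-0.032, 0.999, 0.0, 0.001]
contact_force: [0.4, -0.1, 0.4]
opening: 0.998
clock: 16.8
tool_pos: [0.4189, 0.1866, 0.0373]
eef_rot: [-0.031, 1.0, -0.002, -0.002]
contact_force: [0.2, 0.7, -0.2]
opening: 0.999
t 16.8 tcp [418.9 186.6  37.3] jaw yaw 93.6 F [ 0.2  0.7 -0.2] open mm 88.0 q7 0.46
```

```bash
python3 -m inch '[[0,0.07,-0.46,0,88],[0,0,0,0,88],[0,0,0,0,50],[0,0,0,0,50],[0,0,0,0,50]]'; python3 look.py; python3 -m inch '[[0,0,0,0,50],[0,0,0,0,50],[0,0,0,0,50]]';python3 look.py; python3 -m inch '[[0,0,0.4,0,50],[0,0,0.9,0,50],[0,0,1,0,50],[0,0,0.9,0,50],[0,0,0.3,0,50]]'
```

```text
clock: 17.3
tool_pos: [0.4206, 0.1895, 0.0317]
eef_rot: [-0.032, 1.0, -0.001, -0.001]
contact_force: [0.1, -0.2, -0.2]
opening: 0.746
t 17.3 tcp [420.6 189.5  31.7] jaw yaw 93.6 F [ 0.1 -0.2 -0.2] open mm 65.8 q7 0.24
clock: 17.6
tool_pos: [0.4206, 0.1898, 0.0316]
eef_rot: [-0.032, 0.999, -0.001, -0.001]
contact_force: [-1.3, -0.0, 5.5]
opening: 0.694
t 17.6 tcp [420.6 189.8  31.6] jaw yaw 93.6 F [-1.3 -0.   5.5] open mm 61.1 q7 0.24
clock: 18.1
tool_pos: [0.4208, 0.1896, 0.1201]
eef_rot: [-0.031, 1.0, -0.0, -0.001]
contact_force: [0.0, 0.1, -2.0]
opening: 0.696
```

```bash
python3 -m inch '[[0.137,-0.994,0,-0.218,50],[0.137,-0.994,0,-0.218,50],[0.137,-0.994,0,-0.218,50],[0.137,-0.994,0,-0.218,50],[0.137,-0.994,0,-0.218,50]]'
python3 -m inch '[[0.137,-0.994,0,-0.218,50],[0.137,-0.994,0,-0.218,50],[0.137,-0.994,0,-0.218,50],[0.137,-0.994,0,-0.218,50],[0.137,-0.994,0,-0.218,50]]'
python3 -m inch '[[0.137,-0.994,0,-0.218,50],[0.137,-0.994,0,-0.218,50],[0.137,-0.994,0,-0.218,50],[0,0,-0.4,0,50],[0,0,-0.4,0,50]]'; python3 -m inch '[[0,0,-0.2,0,50],[0,0,0,0,50],[0,0,0,0,50]]'; python3 look.py
```

```text
clock: 18.6
tool_pos: [0.4371, 0.0643, 0.1179]
eef_rot: [0.026, 1.0, -0.001, -0.002]
contact_force: [0.6, -0.4, -2.0]
opening: 0.694
clock: 19.1
tool_pos: [0.4542, -0.0599, 0.1178]
eef_rot: [0.083, 0.997, -0.001, -0.002]
contact_force: [0.7, -1.0, -1.7]
opening: 0.693
clock: 19.6
tool_pos: [0.4645, -0.1336, 0.0975]
eef_rot: [0.117, 0.993, -0.0, -0.002]
contact_force: [0.3, 0.0, -2.1]
opening: 0.695
clock: 19.9
tool_pos: [0.4648, -0.1322, 0.0935]
eef_rot: [0.115, 0.993, -0.0, -0.002]
contact_force: [0.0, 0.5, -1.4]
opening: 0.692
t 19.9 tcp [ 464.8 -132.2   93.5] jaw yaw 76.8 F [ 0.   0.5 -1.4] open mm 61.0 q7 0.72
```

```bash
python3 -m inch '[[0.02,-0.03,-0.4,-0.03,50],[0,0,-0.2,0,50],[0,0,0,0,50],[0,0,0,0,50]]'; python3 look.py
```

```text
clock: 20.3
tool_pos: [0.4653, -0.1341, 0.0785]
eef_rot: [0.118, 0.993, -0.001, -0.002]
contact_force: [0.3, 0.2, -1.3]
opening: 0.691
t 20.3 tcp [ 465.3 -134.1   78.5] jaw yaw 76.5 F [ 0.3  0.2 -1.3] open mm 60.9 q7 0.69
```

```bash
python3 -m inch '[[0.01,0.04,-0.12,0.01,50],[0,0,0,0,50],[0,0,0,0,50]]'; python3 look.py
```

```text
clock: 20.6
tool_pos: [0.4658, -0.1331, 0.0758]
eef_rot: [0.117, 0.993, -0.0, -0.001]
contact_force: [0.0, -0.3, -1.9]
opening: 0.698
t 20.6 tcp [ 465.8 -133.1   75.8] jaw yaw 76.5 F [ 0.  -0.3 -1.9] open mm 61.5 q7 0.68
```

```bash
python3 -m inch '[[-0.01,0,-0.08,0,50],[0,0,0,0,50],[0,0,0,0,50]]'; python3 look.py;python3 -m inch '[[0,0,0,0,75],[0,0,0,0,75],[0,0,0,0,75],[0,0,0,0,75]]';  python3 -m inch '[[0,0,0.6,0,80],[0,0,0.8,0,80],[0,0,1,0,80],[0,0,1,0,80],[0,0,0,0,80]]'
```

```text
clock: 20.9
tool_pos: [0.4658, -0.1331, 0.0754]
eef_rot: [0.117, 0.993, -0.001, -0.0]
contact_force: [-2.6, 1.1, 17.9]
opening: 0.696
t 20.9 tcp [ 465.8 -133.1   75.4] jaw yaw 76.5 F [-2.6  1.1 17.9] open mm 61.3 q7 0.68
clock: 21.3
tool_pos: [0.4654, -0.1331, 0.0735]
eef_rot: [0.117, 0.993, -0.0, -0.002]
contact_force: [-0.5, 0.9, 0.6]
opening: 0.85
clock: 21.8
tool_pos: [0.4669, -0.1333, 0.1609]
eef_rot: [0.118, 0.993, -0.0, 0.001]
contact_force: [0.5, -0.4, 0.2]
opening: 0.905
```

```bash
python3 -m inch '[[0,0.974,0,0.06,88],[0,0.974,0,0.06,88],[0,0.974,0,0.06,88],[0,0.974,0,0.06,88],[0,0.974,0,0.06,80]]'
python3 -m inch '[[0,0.974,0,0.06,60],[0,0.974,0,0.06,60],[0,0.974,0,0.06,60],[0,0.974,0,0.06,60],[0,0.974,0,0.06,60]]'
python3 -m inch '[[0.2,0.974,0,0.06,60],[0.2,0.974,0,0.06,60],[0.2,0.974,0,0.06,60],[0.2,0.974,0,0.07,60],[0,0,0,0,60]]'
python3 chk.py 60 p4
```

```text
clock: 22.3
tool_pos: [0.4649, -0.0105, 0.1577]
eef_rot: [0.102, 0.995, -0.001, -0.002]
contact_force: [-0.5, 0.1, 0.1]
opening: 0.931
clock: 22.8
tool_pos: [0.4649, 0.1111, 0.1577]
eef_rot: [0.086, 0.996, -0.001, -0.002]
contact_force: [0.9, -0.5, 0.5]
opening: 0.682
clock: 23.3
tool_pos: [0.4854, 0.2121, 0.158]
eef_rot: [0.071, 0.997, 0.001, -0.001]
contact_force: [-0.8, 0.2, 0.5]
opening: 0.683
t 23.3 tcp [485.4 212.1 158. ] jaw yaw 81.9 F [-0.8  0.2  0.5] open mm 60.1 q7 0.35
stack 146 (460.1, -131.0, 124.9, 64.9, -13.5)
t2 cannot unpack non-iterable NoneType object
lid 10 (648.0, 192.3, 10.3, 5.2, 88.0)
stackS 146 (468.2, -144.2, 140.6, 85.0, -13.7)
t2S cannot unpack non-iterable NoneType object
lidS 139 (592.8, 200.8, 124.6, 78.8, -8.8)
```

View pics/p4.png

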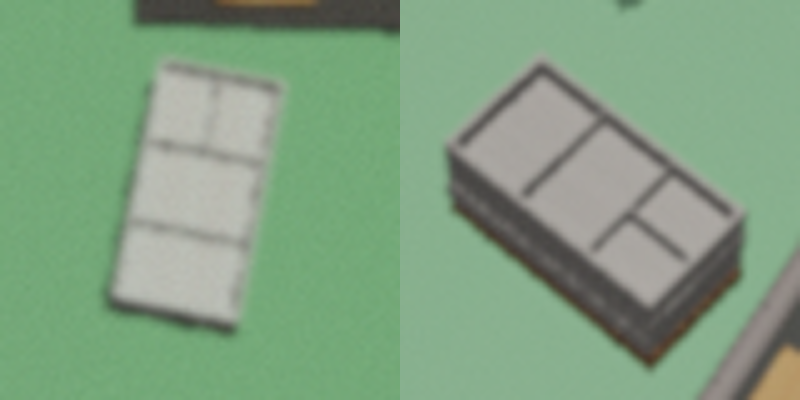

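The three-tray stack is flush in both panels. Next, the lid.

```bash
python3 -m inch '[[0.87,-0.03,0,-0.01,60],[0.87,-0.03,0,-0.01,60],[0.87,-0.03,0,-0.01,60],[0.87,-0.04,0,-0.01,60],[0.86,-0.03,0,-0.01,60]]'; python3 -m inch '[[0,0,-0.8,0,60],[0,0,-0.8,0,60],[0,0,-0.8,0,60],[0,0,-0.8,0,60],[0,0,0,0,50]]'; python3 -m inch '[[0,0,0,0,50],[0,0,0,0,50]]';python3 look.py
```

```text
clock: 23.9
tool_pos: [0.5943, 0.2009, 0.1578]
eef_rot: [0.077, 0.997, -0.002, -0.002]
contact_force: [0.2, 0.3, -0.5]
opening: 0.683
clock: 24.4
tool_pos: [0.5917, 0.2003, 0.0755]
eef_rot: [0.076, 0.997, -0.003, -0.004]
contact_force: [0.3, 0.3, 0.0]
opening: 0.611
clock: 24.6
tool_pos: [0.5944, 0.2033, 0.0796]
eef_rot: [0.076, 0.997, -0.0, -0.001]
contact_force: [0.3, 0.7, 0.7]
opening: 0.567
t 24.6 tcp [594.4 203.3  79.6] jaw yaw 81.3 F [0.3 0.7 0.7] open mm 49.9 q7 0.47
```

```bash
python3 -m inch '[[0,0.19,-0.6,0.05,50],[0,0,-0.6,0,50],[0,0,-0.6,0,50],[0,0,0,0,50],[0,0,0,0,50]]';python3 look.py
```

```text
clock: 25.1
tool_pos: [0.5934, 0.2083, 0.0328]
eef_rot: [0.073, 0.997, -0.001, -0.002]
contact_force: [-0.1, 0.3, 0.3]
opening: 0.569
t 25.1 tcp [593.4 208.3  32.8] jaw yaw 81.6 F [-0.1  0.3  0.3] open mm 50.1 q7 0.44
```

```bash
python3 -m inch '[[0,0,-0.05,0,50],[0,0,0,0,8],[0,0,0,0,8],[0,0,0,0,8],[0,0,0,0,8]]' 30;python3 -m inch '[[0,0,0,0,8],[0,0,0,0,8],[0,0,0,0,8]]'; python3 look.py; python3 -m inch '[[0,0,0.4,0,8],[0,0,0.9,0,8],[0,0,1,0,8],[0,0,1,0,8],[0,0,0.7,0,8]]'; python3 look.py
```

```text
clock: 25.6
tool_pos: [0.5941, 0.2085, 0.0327]
eef_rot: [0.073, 0.997, -0.0, -0.001]
contact_force: [-0.1, -0.5, -0.6]
opening: 0.225
clock: 25.9
tool_pos: [0.594, 0.2085, 0.0326]
eef_rot: [0.073, 0.997, -0.001, -0.001]
contact_force: [0.1, -0.1, 1.3]
opening: 0.152
t 25.9 tcp [594.  208.5  32.6] jaw yaw 81.6 F [ 0.1 -0.1  1.3] open mm 13.4 q7 0.44
clock: 26.4
tool_pos: [0.5942, 0.2087, 0.1345]
eef_rot: [0.073, 0.997, -0.0, -0.001]
contact_force: [-0.5, -0.9, -2.1]
opening: 0.152
t 26.4 tcp [594.2 208.7 134.5] jaw yaw 81.6 F [-0.5 -0.9 -2.1] open mm 13.4 q7 0.51
```

```bash
python3 -m inch '[[-0.95,-0.3,0.2,-0.05,8],[-0.95,-0.3,0.2,-0.05,8],[-0.95,-0.3,0,-0.05,8],[-0.95,-0.3,0,-0.05,8],[-0.95,-0.3,0,-0.05,8]]'
python3 -m inch '[[-0.07,-0.9,0,-0.05,8],[-0.07,-0.93,0,-0.05,8],[-0.08,-0.93,0,-0.05,8],[-0.08,-0.93,0,-0.05,8],[-0.08,-0.93,0,-0.05,8]]'
python3 -m inch '[[-0.02,-0.93,0,-0.05,8],[-0.02,-0.93,0,-0.05,8],[-0.02,-0.93,0,-0.05,8],[-0.02,-0.93,0,-0.05,8],[-0.01,-0.93,0,-0.05,8]]'
python3 -m inch '[[0,-0.93,0,-0.05,8],[0,-0.93,0,-0.05,8],[0,-0.93,0,0,8],[0,0,0,0,8],[0,0,0,0,8]]'; python3 look.py
```

```text
clock: 26.9
tool_pos: [0.4741, 0.1706, 0.143]
eef_rot: [0.086, 0.996, -0.0, -0.001]
contact_force: [-0.2, -0.3, -1.9]
opening: 0.155
clock: 27.4
tool_pos: [0.4656, 0.0546, 0.1429]
eef_rot: [0.099, 0.995, -0.001, -0.001]
contact_force: [0.5, -0.3, -1.2]
opening: 0.152
clock: 27.9
tool_pos: [0.4634, -0.0617, 0.1429]
eef_rot: [0.112, 0.994, -0.001, -0.001]
contact_force: [0.1, 0.3, -3.0]
opening: 0.158
clock: 28.4
tool_pos: [0.4634, -0.1305, 0.1427]
eef_rot: [0.118, 0.993, -0.0, -0.001]
contact_force: [0.5, 0.8, -1.8]
opening: 0.156
t 28.4 tcp [ 463.4 -130.5  142.7] jaw yaw 76.5 F [ 0.5  0.8 -1.8] open mm 13.8 q7 0.78
```

```bash
python3 -m inch '[[0,-0.07,-0.5,0,8],[0,0,-0.5,0,8],[0,0,-0.5,0,8],[0,0,-0.3,0,8],[0,0,0,0,8]]'; python3 -m inch '[[0,0,0,0,8],[0,0,0,0,8]]'; python3 look.py
```

```text
clock: 28.9
tool_pos: [0.4632, -0.1309, 0.097]
eef_rot: [0.116, 0.993, -0.0, -0.002]
contact_force: [0.1, -0.1, -1.7]
opening: 0.158
clock: 29.1
tool_pos: [0.4638, -0.1319, 0.098]
eef_rot: [0.117, 0.993, -0.0, -0.001]
contact_force: [0.1, 0.0, -2.2]
opening: 0.157
t 29.1 tcp [ 463.8 -131.9   98. ] jaw yaw 76.5 F [ 0.1  0.  -2.2] open mm 13.8 q7 0.7
```

```bash
python3 -m inch '[[0,-0.02,-0.1,0,8],[0,0,-0.07,0,8],[0,0,0,0,8],[0,0,0,0,8]]'; python3 look.py;  python3 -m inch '[[0,0,-0.04,0,8],[0,0,0,0,8],[0,0,0,0,8]]'; python3 look.py
```

```text
clock: 29.5
tool_pos: [0.4634, -0.1328, 0.0932]
eef_rot: [0.117, 0.993, -0.001, -0.001]
contact_force: [-0.5, -0.3, -1.9]
opening: 0.154
t 29.5 tcp [ 463.4 -132.8   93.2] jaw yaw 76.5 F [-0.5 -0.3 -1.9] open mm 13.6 q7 0.69
clock: 29.8
tool_pos: [0.4635, -0.1328, 0.0925]
eef_rot: [0.117, 0.993, -0.001, -0.001]
contact_force: [-0.8, 0.9, 3.9]
opening: 0.16
t 29.8 tcp [ 463.5 -132.8   92.5] jaw yaw 76.5 F [-0.8  0.9  3.9] open mm 14.1 q7 0.69
```

```bash
python3 -m inch '[[0,0,0,0,40],[0,0,0,0,40],[0,0,0,0,40],[0,0,0,0,40]]';  python3 -m inch '[[0,0,0.5,0,40],[0,0,1,0,40],[0,0,1,0,40],[0,0,1,0,40],[0,0,1,0,40]]'; python3 -m inch '[[0,0.9,1,0,40],[0,0.9,1,0,40],[0,0.9,1,0,40],[0,0.9,0,0,40],[0,0.9,0,0,40]]';python3 -m inch '[[0,0.9,0,0,40],[0,0.9,0,0,40],[0,0.9,0,0,40],[0,0.9,0,0,40],[0,0.9,0,0,40]]'; python3 chk.py 68 p5
python3 - <<'E'
from h import *
# bar ends etc. from initial views (top), rays at z=190
s=dict(np.load("top0.npz"));P=pts(s)
for nm,(u0,v0,u1,v1) in dict(stub=(255,120,330,150),rail=(335,148,475,168)).items():
    Q=P[v0:v1,u0:u1].reshape(-1,3); q=Q[(Q[:,2]>.180)&(Q[:,2]<.206)]*1000
    # fit x as linear of y, robust
    m=np.ones(len(q),bool)
    for _ in range(6):
        f=np.polyfit(q[m,1],q[m,0],1); e=q[:,0]-np.polyval(f,q[:,1]); m=abs(e)<8
    print(nm,"x=%.1f + %.4f*y"%(f[1],f[0]),"yaw of x",round(-np.degrees(np.arctan(f[0])),2),"y range",np.percentile(q[m,1],[0,2,98,100]).round(1),"z",np.median(q[m,2]).round(1))
Q=P[115:160,270:315].reshape(-1,3); q=Q[Q[:,2]>.214]*1000
print("tab",len(q),q.mean(0).round(1),np.ptp(q,axis=0).round(1),cv2.minAreaRect(q[:,:2].astype(np.float32)))
for z in (.22,.226,.232):
    q=Q[(Q[:,2]>z)]*1000; print(z,len(q),np.median(q,0).round(1))
E
```

```text
clock: 30.2
tool_pos: [0.4635, -0.1327, 0.0921]
eef_rot: [0.117, 0.993, -0.0, -0.001]
contact_force: [0.1, -0.6, 0.1]
opening: 0.449
clock: 30.7
tool_pos: [0.4631, -0.1327, 0.2056]
eef_rot: [0.117, 0.993, -0.0, -0.002]
contact_force: [0.8, 0.3, -0.5]
opening: 0.452
clock: 31.2
tool_pos: [0.4636, -0.0195, 0.2805]
eef_rot: [0.118, 0.993, -0.001, -0.001]
contact_force: [0.1, 0.5, -0.3]
opening: 0.457
clock: 31.7
tool_pos: [0.4631, 0.093, 0.2796]
eef_rot: [0.117, 0.993, -0.001, -0.002]
contact_force: [1.4, -0.0, 1.2]
opening: 0.453
t 31.7 tcp [463.1  93.  279.6] jaw yaw 76.5 F [ 1.4 -0.   1.2] open mm 39.9 q7 0.55
stack 120 (474.2, -134.6, 97.2, 64.7, -13.5)
t2 1 (437.6, 130.2, 0.0, 0.0, 0.0)
lid cannot unpack non-iterable NoneType object
stackS 150 (469.4, -146.5, 142.4, 87.2, -13.6)
t2S cannot unpack non-iterable NoneType object
lidS 42 (609.6, 187.3, 56.7, 15.0, 53.7)
stub x=636.2 + 0.1801*y yaw of x -10.21 y range [-56.  -53.7  59.5  61.4] z 194.2
rail x=597.8 + 0.0669*y yaw of x -3.83 y range [-387.9 -382.5 -120.7 -116.1] z 193.9
tab 100 [638.1   5.6 229.4] [14.9 30.4 25.8] ((639.4397583007812, 6.1151275634765625), (30.505155563354492, 11.336983680725098), 81.62664031982422)
0.22 88 [638.    5.6 232.2]
0.226 74 [638.8   5.7 232.7]
0.232 46 [639.2   7.5 234.3]
```

View pics/p5.png

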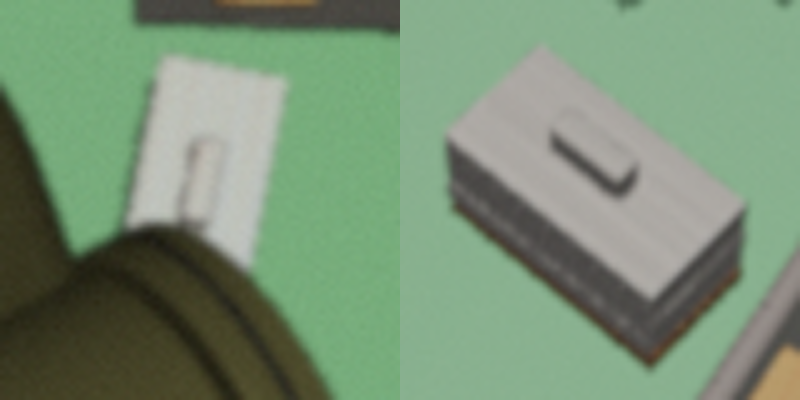

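The lid lies flush on the stack in the scene panel, with its bar along the stack's length. Next is the hanger tab at about (0.640, 0.006), with the jaws turned along the hanger's x.

```bash
python3 -m inch '[[0.47,-0.23,0,-0.95,40],[0.47,-0.23,0,-0.95,40],[0.47,-0.23,0,-0.95,40],[0.47,-0.23,0,-0.95,40],[0.47,-0.23,0,-0.95,40]]'
python3 -m inch '[[0.47,-0.23,0,-0.95,40],[0.47,-0.23,0,-0.95,40],[0.47,-0.23,0,-0.95,40],[0.47,-0.23,0,-0.95,40],[0.47,-0.23,0,-0.95,40]]'
python3 -m inch '[[0.47,-0.23,0,-0.95,40],[0.47,-0.23,0,-0.95,40],[0.47,-0.23,0,-0.95,40],[0.47,-0.23,0,-0.95,40],[0.47,-0.23,0,-0.95,40]]'
python3 -m inch '[[0,0,0,0,40],[0,0,0,0,40]]'; python3 look.py
python3 - <<'E'
from h import *
s=dict(np.load("top0.npz"));P=pts(s)
Q=P[120:150,255:330].reshape(-1,3)*1000; q=Q[(Q[:,2]>178)&(Q[:,2]<206)]
for lo,hi in((-50,-25),(35,58)):
    k=q[(q[:,1]>lo)&(q[:,1]<hi)]; print(lo,len(k),np.median(k,0).round(1))
S=snap("scene"); a=cv2.resize(S["pixels"][170:320,350:500],None,fx=4,fy=4,interpolation=cv2.INTER_CUBIC); cv2.imwrite("pics/h1.png",a[...,::-1])
E
```

```text
clock: 32.3
tool_pos: [0.5223, 0.0616, 0.2794]
eef_rot: [0.361, 0.933, -0.001, -0.002]
contact_force: [0.4, 0.5, -0.1]
opening: 0.457
clock: 32.8
tool_pos: [0.5809, 0.0328, 0.2794]
eef_rot: [0.579, 0.815, -0.0, -0.002]
contact_force: [0.8, 0.1, 0.4]
opening: 0.457
clock: 33.3
tool_pos: [0.6396, 0.004, 0.2793]
eef_rot: [0.762, 0.648, -0.0, -0.001]
contact_force: [0.3, -0.1, -0.6]
opening: 0.451
clock: 33.5
tool_pos: [0.6389, 0.0052, 0.2793]
eef_rot: [0.76, 0.65, -0.0, -0.002]
contact_force: [0.1, 0.0, -0.1]
opening: 0.453
t 33.5 tcp [638.9   5.2 279.3] jaw yaw 171.1 F [ 0.1  0.  -0.1] open mm 39.9 q7 -0.38
-50 66 [629.9 -38.3 194. ]
35 59 [645.3  47.6 193.4]
```

View pics/h1.png

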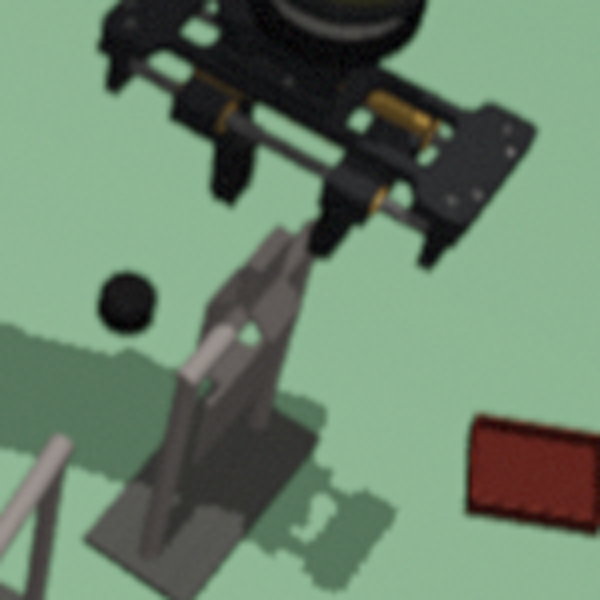

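The fingers (230,170) and (325,235) straddle the tab at (285,240). I'll turn 1.3° to match the bar, then lower and grip.

```bash
python3 -m inch '[[0.03,0,-0.5,-0.2,40],[0,0,-0.5,0,40],[0,0,-0.5,0,40],[0,0,-0.4,0,40],[0,0,0,0,40]]';python3 -m inch '[[0,0,0,0,40],[0,0,0,0,40]]'; python3 look.py
```

```text
clock: 34.05
tool_pos: [0.6391, 0.0059, 0.2299]
eef_rot: [0.767, 0.642, -0.001, -0.003]
contact_force: [0.1, 0.3, 0.3]
opening: 0.454
clock: 34.25
tool_pos: [0.6408, 0.0061, 0.2327]
eef_rot: [0.767, 0.642, 0.001, -0.001]
contact_force: [-0.3, -0.3, 1.4]
opening: 0.447
t 34.2 tcp [640.8   6.1 232.7] jaw yaw 169.8 F [-0.3 -0.3  1.4] open mm 39.4 q7 -0.42
```

```bash
python3 -m inch '[[0,0,-0.12,0,40],[0,0,0,0,20],[0,0,0,0,6],[0,0,0,0,6],[0,0,0,0,6]]' 45;python3 -m inch '[[0,0,0,0,6],[0,0,0,0,6],[0,0,0,0,6],[0,0,0,0,6]]'; python3 look.py
```

```text
clock: 34.75
tool_pos: [0.6401, 0.0061, 0.2293]
eef_rot: [0.767, 0.642, 0.0, -0.002]
contact_force: [-7.4, 0.6, 6.9]
opening: 0.117
clock: 35.15
tool_pos: [0.6393, 0.0063, 0.2293]
eef_rot: [0.767, 0.642, -0.0, -0.002]
contact_force: [-5.5, -0.4, 6.3]
opening: 0.109
t 35.1 tcp [639.3   6.3 229.3] jaw yaw 169.8 F [-5.5 -0.4  6.3] open mm 9.6 q7 -0.42
```

```bash
python3 -m inch '[[0,0,0.4,0,6],[0,0,0.5,0,6],[0,0,0.5,0,6],[0,0,0.24,0,6],[0,0,0,0,6]]';python3 -m inch '[[0,0,0,0,6],[0,0,0,0,6]]'; python3 look.py
```

```text
clock: 35.65
tool_pos: [0.6414, 0.006, 0.2718]
eef_rot: [0.767, 0.641, 0.002, -0.0]
contact_force: [0.2, 0.3, -1.4]
opening: 0.111
clock: 35.85
tool_pos: [0.64, 0.0059, 0.2697]
eef_rot: [0.767, 0.642, 0.0, -0.002]
contact_force: [0.3, -0.1, -1.6]
opening: 0.106
t 35.9 tcp [640.    5.9 269.7] jaw yaw 169.8 F [ 0.3 -0.1 -1.6] open mm 9.4 q7 -0.4
```

```bash
python3 -m inch '[[-0.4,0.07,0,0,6],[-0.5,0.09,0,0,6],[-0.6,0.11,0,0,6],[-0.7,0.12,0,0,6],[-0.8,0.14,0,0,6]]';python3 -m inch '[[0,0,0,0,6],[0,0,0,0,6]]'; python3 look.py
python3 - <<'E'
from h import *
t=dict(np.load("top0.npz")); P=pts(t)
Q=P[145:170,335:475].reshape(-1,3)*1000; q=Q[(Q[:,2]>180)&(Q[:,2]<204)]
for lo,hi in((-380,-330),(-330,-280),(-280,-230),(-230,-180),(-180,-125)):
    k=q[(q[:,1]>lo)&(q[:,1]<hi)]; print(lo,len(k),np.median(k,0).round(1))
# foot plate: dark region; pad; pointer
hsv=cv2.cvtColor(t["pixels"],cv2.COLOR_RGB2HSV)
pad=(hsv[...,0]<30)&(hsv[...,1]>90)&(hsv[...,2]>90)
c,M=rect(t,P,(345,160,385,190),pad,(-.02,.05)); print("pad",fit(t,c,.010),P[...,2][M].mean())
g=P[160:192,405:440]; 
for z0,z1 in((.02,.035),(.035,.05),(.05,.065)):
    k=g[(g[...,2]>z0)&(g[...,2]<z1)]; print("ptr",z0,len(k),k.mean(0).round(4) if len(k) else '')
green=(hsv[...,0]>40)&(hsv[...,0]<85)&(hsv[...,1]>50)&(hsv[...,2]>40)
c,M=rect(t,P,(330,160,465,200),~green,(-.02,.03)); print("foot",fit(t,c,.006))
a=cv2.resize(t["pixels"][145:200,330:480],None,fx=5,fy=5,interpolation=cv2.INTER_CUBIC)
s=snap("scene"); b=cv2.resize(s["pixels"][340:450,270:350],None,fx=2.9,fy=2.9,interpolation=cv2.INTER_CUBIC); c2=cv2.resize(s["pixels"][190:300,330:450],None,fx=2.9,fy=2.9,interpolation=cv2.INTER_CUBIC)
o=np.zeros((600,750,3),np.uint8); o[:275]=a; o[275:275+b.shape[0],:b.shape[1]]=b; o[275:275+c2.shape[0],300:300+c2.shape[1]]=c2; cv2.imwrite("pics/rail.png",o[...,::-1])
E
```

```text
clock: 36.35
tool_pos: [0.5648, 0.0193, 0.2697]
eef_rot: [0.767, 0.641, 0.0, -0.002]
contact_force: [-0.1, 0.8, -1.1]
opening: 0.108
clock: 36.55
tool_pos: [0.5658, 0.0192, 0.2702]
eef_rot: [0.767, 0.642, 0.001, -0.001]
contact_force: [-0.7, -0.2, -0.9]
opening: 0.107
t 36.5 tcp [565.8  19.2 270.2] jaw yaw 169.8 F [-0.7 -0.2 -0.9] open mm 9.4 q7 -0.45
-380 122 [ 573.2 -354.1  193.8]
-330 117 [ 577.5 -305.4  194. ]
-280 129 [ 581.4 -253.2  193.8]
-230 116 [ 583.8 -206.4  194.1]
-180 148 [ 586.9 -153.4  194. ]
pad (588.7, -173.6, 51.8, 50.5, -2.2) 0.01826985658291927
ptr 0.02 5 [ 0.5651 -0.3183  0.0263]
ptr 0.035 2 [ 0.557  -0.3192  0.0397]
ptr 0.05 22 [ 0.5578 -0.3207  0.0586]
foot (581.7, -252.3, 287.6, 67.3, 86.5)
```

View pics/rail.png

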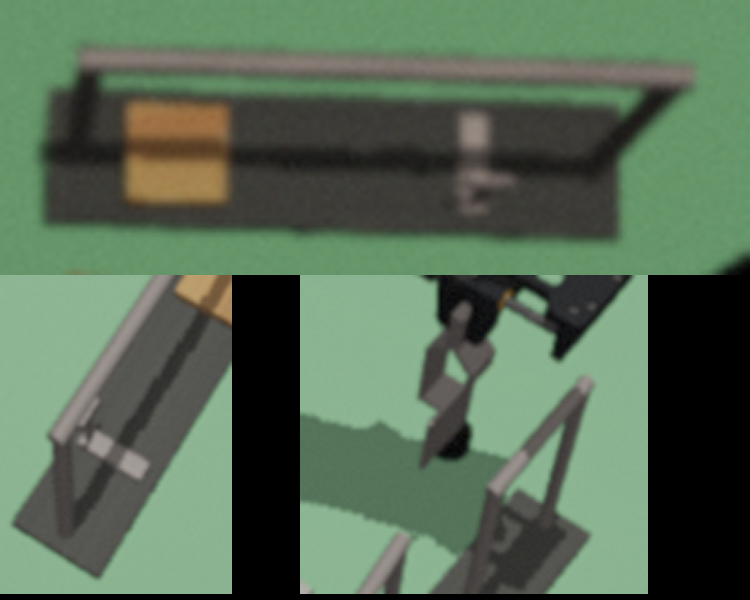

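The hanger is clear of the short rail and held (lower right, 445,390). The pad is at (177,150) in the upper crop. The pointer has a flat strip at (473,140) and an upright flag around (485,185), so I'll get its 3D points.

Run:
```python
from h import *
t=dict(np.load("top0.npz")); s=dict(np.load("scene0.npz"))
for n,S,(u0,v0,u1,v1) in(("top",t,(415,162,440,192)),("scene",s,(280,385,325,412))):
    P=pts(S)[v0:v1,u0:u1].reshape(-1,3)*1000; C=S["pixels"][v0:v1,u0:u1].reshape(-1,3).astype(int)
    b=C.sum(1)>270
    print(n,"bright low(plate)"); 
    for lo,hi in((-5,16),(16,35),(35,50),(50,70)):
        m=(P[:,2]>lo)&(P[:,2]<hi)&((hi>16)|(b&(C[:,1]-C[:,0]<15))); k=P[m]
        if len(k): print(lo,hi,len(k),"med",np.median(k,0).round(1),"min",k.min(0).round(1),"max",k.max(0).round(1))
    m=(P[:,2]>45)&(P[:,2]<75); print(P[m].round(0).astype(int).tolist()[:30])
```

```text
top bright low(plate)
-5 16 41 med [ 593.  -323.2   12.3] min [ 554.9 -331.7    3.9] max [ 604.6 -315.2   15.9]
16 35 18 med [ 576.3 -318.8   17.4] min [ 554.7 -327.    16.1] max [ 600.4 -314.4   33.9]
35 50 2 med [ 557.  -319.2   39.7] min [ 556.7 -320.2   38.7] max [ 557.2 -318.2   40.8]
50 70 26 med [ 557.5 -320.7   60.4] min [ 555.3 -331.1   50. ] max [ 560.3 -308.6   66.8]
[[559, -309, 66], [560, -312, 59], [559, -314, 64], [559, -316, 63], [560, -319, 61], [560, -322, 59], [559, -323, 65], [559, -329, 62], [559, -331, 64], [557, -309, 61], [559, -313, 55], [558, -315, 60], [557, -317, 60], [557, -319, 60], [556, -320, 67], [556, -323, 64], [556, -326, 66], [556, -328, 65], [557, -331, 62], [557, -316, 51], [557, -318, 52], [557, -321, 50], [557, -323, 50], [555, -325, 57], [556, -327, 55], [555, -330, 57]]
scene bright low(plate)
-5 16 148 med [ 584.8 -323.    12.7] min [ 544.7 -354.8    2.3] max [ 604.1 -311.3   16. ]
16 35 23 med [ 566.8 -324.8   16.9] min [ 558.9 -332.1   16. ] max [ 603.9 -317.6   32.1]
35 50 5 med [ 560.7 -323.2   39.5] min [ 559.5 -324.2   35.3] max [ 561.5 -321.6   41.7]
50 70 30 med [ 560.3 -324.9   61.1] min [ 557.7 -333.1   50.3] max [ 562.1 -311.2   66.2]
[[559, -318, 63], [560, -317, 61], [561, -314, 57], [562, -311, 51], [560, -320, 62], [561, -319, 62], [562, -316, 57], [559, -322, 63], [561, -322, 64], [561, -319, 57], [558, -325, 64], [560, -324, 63], [561, -323, 61], [562, -319, 54], [559, -327, 63], [562, -327, 66], [561, -322, 54], [559, -330, 65], [560, -329, 63], [561, -326, 58], [561, -323, 50], [558, -332, 64], [560, -331, 63], [560, -329, 58], [561, -326, 52], [558, -333, 60], [560, -333, 62], [561, -330, 56], [558, -332, 52], [560, -332, 56]]
```

```bash
python3 -m inch '[[-0.3,-0.94,0,0.13,6],[-0.3,-0.94,0,0.13,6],[-0.3,-0.94,0,0.13,6],[-0.3,-0.94,0,0.13,6],[-0.2,-0.94,0,0.13,6]]'; python3 -m inch '[[-0.14,-0.94,0,0.13,6],[0,-0.94,0,0.13,6],[0,-0.94,0,0.14,6],[0,0,0,0,6],[0,0,0,0,6]]';python3 look.py
python3 - <<'E'
from h import *
s=snap("scene"); t=snap("top")
b=cv2.resize(s["pixels"][220:420,250:400],None,fx=2.8,fy=2.8,interpolation=cv2.INTER_CUBIC); cv2.imwrite("pics/h2.png",b[...,::-1])
E
```

```text
clock: 37.1
tool_pos: [0.531, -0.0997, 0.27]
eef_rot: [0.745, 0.667, 0.001, -0.001]
contact_force: [0.3, 0.1, -1.6]
opening: 0.109
clock: 37.6
tool_pos: [0.5276, -0.1691, 0.27]
eef_rot: [0.731, 0.682, 0.001, -0.001]
contact_force: [0.2, 0.0, -1.3]
opening: 0.106
t 37.6 tcp [ 527.6 -169.1  270. ] jaw yaw 176.0 F [ 0.2  0.  -1.3] open mm 9.3 q7 -0.04
```

View pics/h2.png

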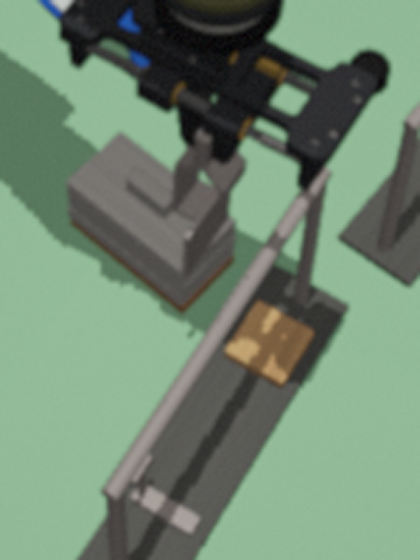

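The hanger is upright in the jaws next to the rail, at (200,190), with the stack undisturbed. Moving level onto the rail.

```bash
python3 -m inch '[[0.48,-0.03,0,0,6],[0.48,-0.03,0,0,6],[0.48,-0.03,0,0,6],[0.48,-0.03,0,0,6],[0.46,-0.04,0,0,6]]'; python3 -m inch '[[0,0,0,0,6],[0,0,0,0,6]]';python3 look.py
```

```text
clock: 38.2
tool_pos: [0.5874, -0.1709, 0.2702]
eef_rot: [0.73, 0.684, 0.001, -0.002]
contact_force: [0.5, -0.5, -1.8]
opening: 0.109
clock: 38.4
tool_pos: [0.5862, -0.1716, 0.27]
eef_rot: [0.73, 0.683, 0.001, -0.002]
contact_force: [-0.1, 0.1, -1.6]
opening: 0.111
t 38.4 tcp [ 586.2 -171.6  270. ] jaw yaw 176.2 F [-0.1  0.1 -1.6] open mm 9.8 q7 -0.04
```

```bash
python3 -m inch '[[0.04,0,-0.4,0,6],[0,0,-0.4,0,6],[0,0,-0.4,0,6],[0,0,-0.2,0,6],[0,0,0,0,6]]'; python3 -m inch '[[0,0,0,0,6]]';python3 look.py
```

```text
clock: 38.9
tool_pos: [0.5866, -0.1727, 0.2339]
eef_rot: [0.731, 0.683, -0.0, -0.002]
contact_force: [-0.0, 0.7, -1.3]
opening: 0.109
clock: 39.0
tool_pos: [0.5875, -0.1728, 0.2351]
eef_rot: [0.731, 0.683, 0.001, -0.001]
contact_force: [0.8, 0.8, -1.3]
opening: 0.114
t 39.0 tcp [ 587.5 -172.8  235.1] jaw yaw 176.1 F [ 0.8  0.8 -1.3] open mm 10.0 q7 -0.06
```

```bash
python3 -m inch '[[0,0,-0.12,0,6],[0,0,-0.08,0,6],[0,0,0,0,6],[0,0,0,0,6]]';python3 look.py
```

```text
clock: 39.4
tool_pos: [0.5874, -0.1728, 0.2303]
eef_rot: [0.731, 0.683, 0.001, -0.001]
contact_force: [-0.6, -0.2, -0.7]
opening: 0.11
t 39.4 tcp [ 587.4 -172.8  230.3] jaw yaw 176.1 F [-0.6 -0.2 -0.7] open mm 9.7 q7 -0.06
```

```bash
python3 -m inch '[[0,0,-0.03,0,6],[0,0,0,0,6]]';python3 look.py; python3 -m inch '[[-0.02,-0.3,0,0,6],[-0.034,-0.5,0,0,6],[-0.034,-0.5,0,0,6],[-0.034,-0.5,0,0,6],[-0.034,-0.5,0,0,6]]';python3 look.py;python3 -m inch '[[-0.034,-0.5,0,0,6],[-0.034,-0.5,0,0,6],[-0.034,-0.5,0,0,6],[-0.034,-0.5,0,0,6],[0,0,0,0,6]]';python3 look.py
```

```text
clock: 39.6
tool_pos: [0.5874, -0.1727, 0.2301]
eef_rot: [0.731, 0.683, 0.001, -0.001]
contact_force: [-2.6, 0.4, 4.0]
opening: 0.112
t 39.6 tcp [ 587.4 -172.7  230.1] jaw yaw 176.1 F [-2.6  0.4  4. ] open mm 9.8 q7 -0.06
clock: 40.1
tool_pos: [0.5832, -0.2316, 0.2294]
eef_rot: [0.731, 0.683, 0.0, -0.002]
contact_force: [-2.4, 2.9, 2.2]
opening: 0.11
t 40.1 tcp [ 583.2 -231.6  229.4] jaw yaw 176.1 F [-2.4  2.9  2.2] open mm 9.7 q7 0.03
clock: 40.6
tool_pos: [0.5799, -0.2844, 0.2294]
eef_rot: [0.732, 0.681, -0.0, 0.0]
contact_force: [-1.4, -1.1, -1.1]
opening: 0.11
t 40.6 tcp [ 579.9 -284.4  229.4] jaw yaw 175.9 F [-1.4 -1.1 -1.1] open mm 9.7 q7 0.11
```

```bash
python3 -m inch '[[-0.03,-0.5,-0.02,0.02,6],[-0.034,-0.5,0,0,6],[-0.03,-0.45,0,0,6],[0,0,0,0,6],[0,0,0,0,6]]';python3 look.py
```

```text
clock: 41.1
tool_pos: [0.5779, -0.3181, 0.2293]
eef_rot: [0.73, 0.683, 0.0, -0.0]
contact_force: [-0.1, -0.7, 2.4]
opening: 0.109
t 41.1 tcp [ 577.9 -318.1  229.3] jaw yaw 176.2 F [-0.1 -0.7  2.4] open mm 9.6 q7 0.17
```

```bash
python3 -m inch '[[-0.01,-0.15,0,0,6],[0,0,0,0,6],[0,0,0,0,6]]';python3 look.py
cat > hang.py <<'E'
from h import *
ang=np.radians(-3.9); yd=np.array([-np.sin(ang),np.cos(ang)]); xd=np.array([np.cos(ang),np.sin(ang)])
o=np.array([581.7,-252])
for n in("scene","top"):
    s=snap(n); P=pts(s).reshape(-1,3)*1000
    d=(P[:,:2]-o); a=d@yd; x=d@xd
    for nm,lo,hi,xl in(("plate",72,122,(-40,20)),("V/tab",208,240,(-25,30)),("flag",48,66,(-40,0))):
        m=(P[:,2]>lo)&(P[:,2]<hi)&(x>xl[0])&(x<xl[1])&(a>-115)&(a<-25)
        k=a[m]
        if len(k)>5: p=np.percentile(k,[2,98]); print(n,nm,len(k),"along",p.round(1),"mid",p.mean().round(1),"med",np.median(k).round(1),"x",np.median(x[m]).round(1))
    save(s,n+"_hang.png")
E
python3 hang.py
python3 - <<'E'
import cv2; a=cv2.imread("pics/scene_hang.png")[320:450,230:380]; cv2.imwrite("pics/h3.png",cv2.resize(a,None,fx=4,fy=4,interpolation=cv2.INTER_CUBIC))
E
```

```text
clock: 41.4
tool_pos: [0.578, -0.3189, 0.2292]
eef_rot: [0.73, 0.684, 0.001, -0.002]
contact_force: [-0.3, 3.9, 4.9]
opening: 0.107
t 41.4 tcp [ 578.  -318.9  229.2] jaw yaw 176.3 F [-0.3  3.9  4.9] open mm 9.4 q7 0.17
scene plate 123 along [-96.6 -49.5] mid -73.1 med -79.6 x 3.9
scene V/tab 84 along [-83.2 -64.9] mid -74.0 med -78.4 x -4.8
scene flag 32 along [-82.2 -60.3] mid -71.2 med -72.6 x -16.0
top plate 51 along [-57.6 -34.5] mid -46.1 med -43.0 x -1.0
top flag 20 along [-75.6 -58.7] mid -67.1 med -68.2 x -19.6
```

View pics/h3.png

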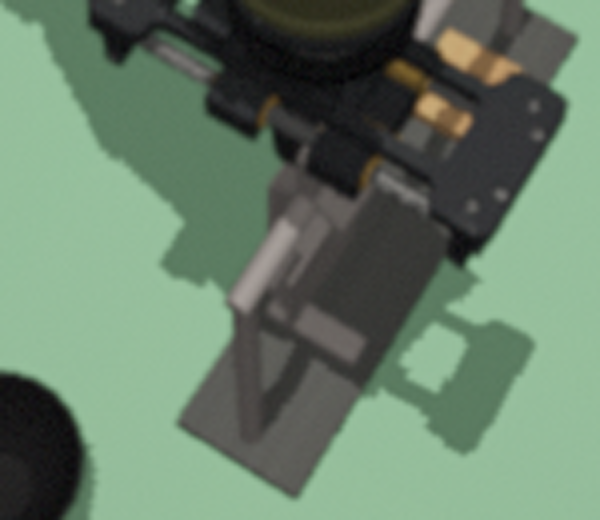

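```bash
python3 -m inch '[[0,0,0.03,-0.02,6],[0,0,0,0,6],[0,0,0,0,6]]';python3 look.py
```

```text
clock: 41.8
tool_pos: [0.5777, -0.3208, 0.2294]
eef_rot: [0.731, 0.683, 0.0, -0.001]
contact_force: [0.4, 0.6, -0.8]
opening: 0.109
t 41.8 tcp [ 577.7 -320.8  229.4] jaw yaw 176.1 F [ 0.4  0.6 -0.8] open mm 9.6 q7 0.17
```

```bash
python3 -m inch '[[0,-0.04,0,0,6],[0,0,0,0,6],[0,0,-0.02,0,6],[0,0,0,0,6]]';python3 look.py; python3 -m inch '[[0,0,0,0,12],[0,0,0,0,16],[0,0,0,0,25],[0,0,0,0,40],[0,0,0,0,40]]'; python3 -m inch '[[0,0,0.5,0,40],[0,0,0.8,0,40],[0,0,0.9,0,40],[0,0,0.9,0,40],[-1,0,0.5,0,40]]'; python3 -m inch '[[-1,0.5,0,0,40],[-1,0.9,0,0,40],[-1,0.9,0,0,40],[-0.5,0.9,0,0,40],[0,0.9,0,0,40]]'; python3 -m inch '[[0,0.9,0,0,40],[0,0.9,0,0,40],[0,0.9,0,0,40],[0,0.9,0,0,40],[0,0.9,0,0,40]]';python3 look.py; python3 hang.py;  python3 - <<'E'
import cv2,numpy as np; f=lambda n,v,u:cv2.resize(cv2.imread("pics/"+n)[v:v+130,u:u+100],None,fx=4,fy=4,interpolation=cv2.INTER_CUBIC)
cv2.imwrite("pics/h4.png",np.hstack([f("scene_hang.png",320,260),f("top_hang.png",120,370)]))
E
```

```text
clock: 42.2
tool_pos: [0.5776, -0.3218, 0.2294]
eef_rot: [0.731, 0.683, 0.0, -0.001]
contact_force: [0.7, 0.2, 0.8]
opening: 0.109
t 42.2 tcp [ 577.6 -321.8  229.4] jaw yaw 176.1 F [0.7 0.2 0.8] open mm 9.6 q7 0.17
clock: 42.7
tool_pos: [0.5774, -0.3213, 0.2292]
eef_rot: [0.731, 0.683, 0.0, -0.002]
contact_force: [0.4, -0.4, 0.0]
opening: 0.433
clock: 43.2
tool_pos: [0.5559, -0.3202, 0.322]
eef_rot: [0.73, 0.684, 0.003, 0.001]
contact_force: [-0.4, 0.1, -0.6]
opening: 0.454
clock: 43.7
tool_pos: [0.463, -0.2186, 0.3204]
eef_rot: [0.731, 0.682, -0.0, -0.001]
contact_force: [0.3, -0.2, 0.1]
opening: 0.455
clock: 44.2
tool_pos: [0.4653, -0.1053, 0.3203]
eef_rot: [0.731, 0.683, 0.001, -0.001]
contact_force: [0.1, 1.5, -0.6]
opening: 0.456
t 44.2 tcp [ 465.3 -105.3  320.3] jaw yaw 176.1 F [ 0.1  1.5 -0.6] open mm 40.2 q7 -0.14
scene plate 133 along [-100.3  -45.3] mid -72.8 med -82.6 x 5.0
scene V/tab 179 along [-86.  -56.4] mid -71.2 med -74.1 x 4.8
scene flag 23 along [-82.6 -65.2] mid -73.9 med -74.2 x -16.1
top plate 49 along [-58.9 -38.3] mid -48.6 med -47.3 x -0.0
top V/tab 116 along [-83.3 -54. ] mid -68.7 med -68.0 x -2.7
top flag 25 along [-80.2 -59.6] mid -69.9 med -71.4 x -19.5
```

View pics/h4.png

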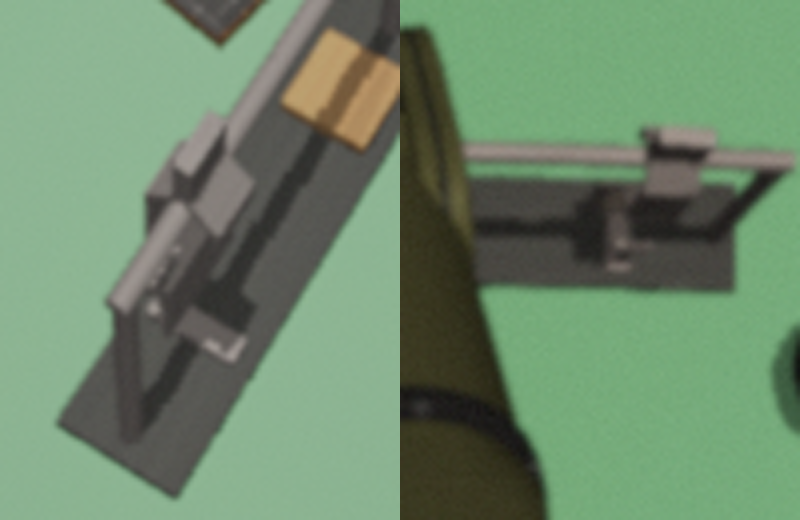

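The hanger hangs over the pointer: the tab middle and the flag agree to about 1 mm in both views (scene −71 and −71, top −69 and −70). Last step before handing in is a full check with the arm clear of everything.

```bash
python3 -m inch '[[0,0.9,0,0,40],[0,0.9,0,0,40],[0,0.9,0,0,40],[0,0.9,0,0,40],[0,0.9,0,0,40]]'; python3 -m inch '[[0,0.9,0,0,40],[0,0.9,0,0,40],[0,0.9,0,0,40],[0,0.9,0,0,40],[0,0.9,0,0,40]]';python3 -m inch '[[0,0,0,0,40],[0,0,0,0,40],[0,0,0,0,40],[0,0,0,0,40],[0,0,0,0,40]]'; python3 chk.py 68 p6; python3 hang.py;  python3 - <<'E'
import cv2,numpy as np
a=cv2.imread("pics/p6.png"); b=cv2.imread("pics/top_hang.png")[110:290,130:530]; b=cv2.resize(b[:, :],(444,200))
o=np.zeros((600,800,3),np.uint8);o[:400]=a;o[400:,:444]=b;cv2.imwrite("pics/fin.png",o)
E
```

```text
clock: 44.8
tool_pos: [0.4655, 0.0059, 0.3199]
eef_rot: [0.731, 0.682, 0.001, -0.001]
contact_force: [1.0, -0.6, 0.0]
opening: 0.453
clock: 45.3
tool_pos: [0.4658, 0.1185, 0.3199]
eef_rot: [0.731, 0.682, 0.001, -0.001]
contact_force: [-0.0, -0.4, 1.0]
opening: 0.453
clock: 45.8
tool_pos: [0.4651, 0.1177, 0.3193]
eef_rot: [0.731, 0.682, 0.0, -0.001]
contact_force: [-0.1, -0.2, -0.3]
opening: 0.455
t 45.8 tcp [465.1 117.7 319.3] jaw yaw 176.0 F [-0.1 -0.2 -0.3] open mm 40.1 q7 -0.62
stack 147 (459.9, -131.2, 125.8, 64.8, -13.5)
t2 cannot unpack non-iterable NoneType object
lid cannot unpack non-iterable NoneType object
stackS 149 (469.3, -146.6, 142.4, 87.5, -13.6)
t2S cannot unpack non-iterable NoneType object
lidS 39 (617.3, 180.8, 62.6, 10.5, 69.0)
scene plate 132 along [-100.6  -44.7] mid -72.7 med -82.3 x 5.1
scene V/tab 173 along [-85.9 -57. ] mid -71.5 med -73.6 x 4.5
scene flag 26 along [-82.5 -65.6] mid -74.1 med -74.5 x -16.4
top plate 48 along [-58.7 -38.6] mid -48.7 med -46.8 x 0.2
top V/tab 117 along [-83.1 -53.9] mid -68.5 med -67.6 x -2.6
top flag 25 along [-80.5 -58.6] mid -69.6 med -70.5 x -20.1
```

View pics/fin.png

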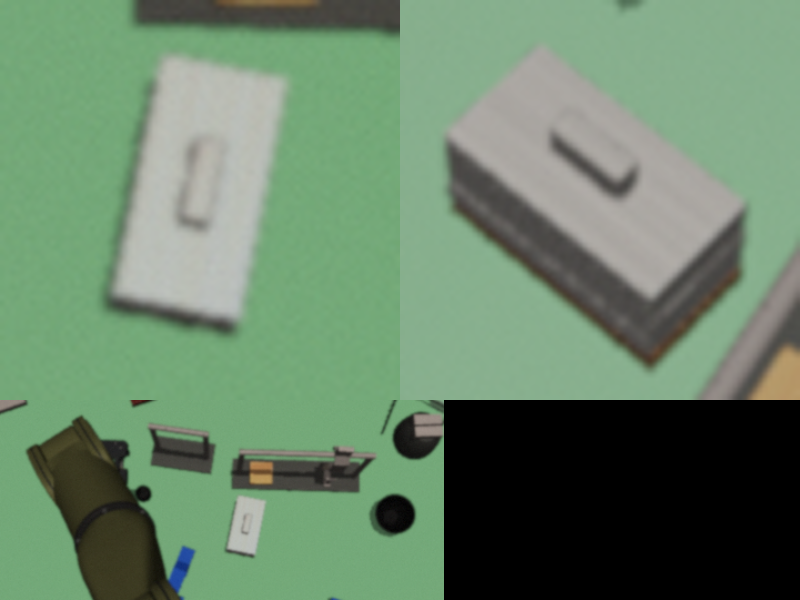

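The stack with its lid is flush, the hanger hangs over the pointer at (343,455), the bowl at (395,515) is where it was, and the short rail is empty. Handing in.

```bash
python3 -c "from plant import r; print(r.finish_job())"
```

```text
the job is handed in; nothing more can be done
None
```

The job is done and was handed in at about 46 s on the robot's clock, well inside the 210 s limit.

- **Stack:** All three trays found today are piled right way up on the stand with the lid on top. The last pictures show every edge flush to within about 1–2 mm. The two cameras' outline figures differ by several millimetres because they see different sides of the stack. I judged flushness mainly by eye and by placing each tray at the same spot.
- **Hanger:** I unhooked it from the short rail, hooked it on above the pad, slid it along while hooked and released it. Its middle is within about 1 mm of the pointer by the cleanest readings. The pointer is partly hidden behind the hanger, and a final reading of it from the side camera was 2.6 mm off.
- **Trouble on the way:**
  - One tray was gripped too high, so I set it down and gripped it again lower.
  - The hanger stuck a little while sliding; easing the downward pressure freed it.
- **Other things:** The pointer and bowl look where they were, though I did not re-measure the bowl. I saw nothing knocked aside, and no force I read passed about 18 N.

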